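# Get the cleaning caddy ready for the next round

### The job

Get the cleaning caddy ready for the next round. First throw all the rubbish, the paper balls in the caddy's tray and any empty cartons on the worktop, into the waste bin; only then lay the scrubbing brushes from the stock bin in the caddy's tray, flat and bristles down. Stand every bottle and spray can from the worktop upright in a free cell of the caddy, one to a cell, set down gently rather than dropped, and leave the tubs already in the caddy and the other things as they are.

Things in the scene. Friction and masses are not known exactly. Their poses are not given: they have to be found in the camera images.
- caddy: grey plastic cleaning caddy, fixed, 264 (x) x 238 (y) mm, walls and floor 4 mm. Origin on the worktop; +x points away from the robot. Back part: 2 rows of 3 square cells, 74 mm inside, walls 95 mm high. Front part: one open tray, 100 (x) x 230 (y) mm inside, walls 55 mm high, its centre 80 mm from the origin towards -x. Carrying loops stick out 25 mm at both y ends
- cell1 (a point): centre of the floor of a caddy cell (front row, left, +y), 4 mm above the worktop; axes as the caddy's
- cell2 (a point): centre of the floor of a caddy cell (front row, middle), 4 mm above the worktop; axes as the caddy's
- cell3 (a point): centre of the floor of a caddy cell (front row, right, -y), 4 mm above the worktop; axes as the caddy's
- cell4 (a point): centre of the floor of a caddy cell (back row, left, +y), 4 mm above the worktop; axes as the caddy's
- cell5 (a point): centre of the floor of a caddy cell (back row, middle), 4 mm above the worktop; axes as the caddy's
- cell6 (a point): centre of the floor of a caddy cell (back row, right, -y), 4 mm above the worktop; axes as the caddy's
- waste_bin: white open-topped square waste bin, fixed, 160 x 160 mm, 150 mm high, walls and floor 4 mm (rim bead 5 mm out), origin under its centre; it stands to the left or right of the caddy
- stock_bin: black shallow open stock bin, fixed, 150 (x) x 228 (y) mm, walls 22 mm high, walls and floor 4 mm thick, a wall across the middle makes two compartments (142 x 108 mm inside, centres 56 mm either side in y); origin under its centre; it stands on the other side of the caddy from the waste bin
- bottle1: white plastic bottle, 56 mm diameter to 125 mm height, then a grey screw cap of 33 mm diameter up to 186 mm, 0.2 to 0.45 kg; stands on the worktop beside the caddy at the start; origin at the centre of its foot, z up its axis; may be absent
- bottle2: aluminium spray can, 56 mm diameter to 142 mm height, then a white cap of 44 mm diameter up to 182 mm, 0.2 to 0.45 kg; stands on the worktop beside the caddy at the start; origin at the centre of its foot, z up its axis; may be absent
- bottle3: white plastic bottle, 56 mm diameter to 125 mm height, then a grey screw cap of 33 mm diameter up to 186 mm, 0.2 to 0.45 kg; stands on the worktop beside the caddy at the start; origin at the centre of its foot, z up its axis; may be absent
- bottle4: aluminium spray can, 56 mm diameter to 142 mm height, then a white cap of 44 mm diameter up to 182 mm, 0.2 to 0.45 kg; stands on the worktop beside the caddy at the start; origin at the centre of its foot, z up its axis; may be absent
- tub1: low white tub with a grey lid, 58 mm diameter, 110 mm high, already standing in a cell of the caddy, where it stays; origin at the centre of its foot; may be absent
- tub2: low white tub with a grey lid, 58 mm diameter, 110 mm high, already standing in a cell of the caddy, where it stays; origin at the centre of its foot; may be absent
- tub3: low white tub with a grey lid, 58 mm diameter, 110 mm high, already standing in a cell of the caddy, where it stays; origin at the centre of its foot; may be absent
- rubbish1: crumpled ball of waste paper, rigid and lumpy, 40 to 55 mm across and 57 mm high, 25 g, in the caddy's tray at the start; origin under its centre; one of the four pieces of rubbish; may be absent
- rubbish3: empty cardboard carton, 42 (x) x 62 (y) x 34 (z) mm, 30 g, torn flap at its +y end, on the worktop at the start; origin at the centre of its underside; one of the four pieces of rubbish; may be absent
- brush1: fresh wooden scrubbing brush, 84 (x) x 42 (y) mm, 44 mm high: wooden back from 20 to 44 mm height, light bristle block (rigid, 76 x 36 mm) below it; 70 g; lies bristles down in a compartment of the stock bin at the start; origin at the centre of its underside (bristle tips), z up; may be absent
- brush2: fresh wooden scrubbing brush, 84 (x) x 42 (y) mm, 44 mm high: wooden back from 20 to 44 mm height, light bristle block (rigid, 76 x 36 mm) below it; 70 g; lies bristles down in a compartment of the stock bin at the start; origin at the centre of its underside (bristle tips), z up; may be absent
- tape_roll: grey roll of tape lying flat, 96 mm diameter, 45 mm high; not part of the job
- polish_tin: flat round steel tin, 67 mm diameter, 28 mm high; not part of the job
- rubbish2: crumpled ball of waste paper, rigid and lumpy, 40 to 55 mm across and 57 mm high, 25 g, in the caddy's tray at the start; origin under its centre; one of the four pieces of rubbish; may be absent
- rubbish4: empty cardboard carton, 42 (x) x 62 (y) x 34 (z) mm, 30 g, torn flap at its +y end, on the worktop at the start; origin at the centre of its underside; one of the four pieces of rubbish; may be absent

How it is judged (in metres and radians):
On the way:
1. all the rubbish is in the waste bin, and no brush has been put in the tray yet (x of rubbish1 in the frame of waste_bin between -0.08 and 0.08 m and y of rubbish1 in the frame of waste_bin between -0.08 and 0.08 m and z of each of rubbish1, rubbish2, rubbish3, rubbish4 in the frame of waste_bin below 0.135 m and x of rubbish2 in the frame of waste_bin between -0.08 and 0.08 m and y of rubbish2 in the frame of waste_bin between -0.08 and 0.08 m and x of rubbish3 in the frame of waste_bin between -0.08 and 0.08 m and y of rubbish3 in the frame of waste_bin between -0.08 and 0.08 m and x of rubbish4 in the frame of waste_bin between -0.08 and 0.08 m and y of rubbish4 in the frame of waste_bin between -0.08 and 0.08 m and not (x of brush1 in the frame of caddy between -0.132 and -0.028 m and y of brush1 in the frame of caddy between -0.117 and 0.117 m and z of brush1 in the frame of caddy below 0.054 m) and not (x of brush2 in the frame of caddy between -0.132 and -0.028 m and y of brush2 in the frame of caddy between -0.117 and 0.117 m and z of brush2 in the frame of caddy below 0.054 m)), for 0.2 s.
At the end, for the whole second after the job is handed in: All rubbish below the rim in the waste bin; every bottle and can at rest in a cell: axis within 20 mm of its centre, foot within 12 mm of its floor, tilt under 0.12 rad; every brush at rest in the tray, bristles down within 12 mm of its floor, tilt under 0.2 rad (x of rubbish1 in the frame of waste_bin between -0.08 and 0.08 m and y of rubbish1 in the frame of waste_bin between -0.08 and 0.08 m and z of each of rubbish1, rubbish2, rubbish3, rubbish4 in the frame of waste_bin below 0.135 m and x of rubbish2 in the frame of waste_bin between -0.08 and 0.08 m and y of rubbish2 in the frame of waste_bin between -0.08 and 0.08 m and x of rubbish3 in the frame of waste_bin between -0.08 and 0.08 m and y of rubbish3 in the frame of waste_bin between -0.08 and 0.08 m and x of rubbish4 in the frame of waste_bin between -0.08 and 0.08 m and y of rubbish4 in the frame of waste_bin between -0.08 and 0.08 m and (horizontal distance between bottle1 and cell1 below 0.02 m or horizontal distance between bottle1 and cell2 below 0.02 m or horizontal distance between bottle1 and cell3 below 0.02 m or horizontal distance between bottle1 and cell4 below 0.02 m or horizontal distance between bottle1 and cell5 below 0.02 m or horizontal distance between bottle1 and cell6 below 0.02 m) and z of each of bottle1, bottle2, bottle3, bottle4 in the frame of cell1 below 0.012 m and angle between each of bottle1, bottle2, bottle3, bottle4's own z axis and vertical below 0.12 rad and linear speed of each of bottle1, bottle2, bottle3, bottle4, brush1, brush2 below 0.03 m/s and (horizontal distance between bottle2 and cell1 below 0.02 m or horizontal distance between bottle2 and cell2 below 0.02 m or horizontal distance between bottle2 and cell3 below 0.02 m or horizontal distance between bottle2 and cell4 below 0.02 m or horizontal distance between bottle2 and cell5 below 0.02 m or horizontal distance between bottle2 and cell6 below 0.02 m) and (horizontal distance between bottle3 and cell1 below 0.02 m or horizontal distance between bottle3 and cell2 below 0.02 m or horizontal distance between bottle3 and cell3 below 0.02 m or horizontal distance between bottle3 and cell4 below 0.02 m or horizontal distance between bottle3 and cell5 below 0.02 m or horizontal distance between bottle3 and cell6 below 0.02 m) and (horizontal distance between bottle4 and cell1 below 0.02 m or horizontal distance between bottle4 and cell2 below 0.02 m or horizontal distance between bottle4 and cell3 below 0.02 m or horizontal distance between bottle4 and cell4 below 0.02 m or horizontal distance between bottle4 and cell5 below 0.02 m or horizontal distance between bottle4 and cell6 below 0.02 m) and x of brush1 in the frame of caddy between -0.132 and -0.028 m and y of brush1 in the frame of caddy between -0.117 and 0.117 m and z of each of brush1, brush2 in the frame of caddy below 0.016 m and angle between each of brush1, brush2's own z axis and vertical below 0.2 rad and x of brush2 in the frame of caddy between -0.132 and -0.028 m and y of brush2 in the frame of caddy between -0.117 and 0.117 m); the robot touches nothing.
It fails at once if a tub in the caddy is lifted out or tipped (moved over 30 mm or tilted over 0.4 rad) (distance of any of tub1, tub2, tub3 from where it was at the start of the episode above 0.03 m or angle between any of tub1, tub2, tub3's own z axis and vertical above 0.4 rad).
It fails at once if the tape roll or the polish tin is moved over 30 mm (distance of any of tape_roll, polish_tin from where it was at the start of the episode above 0.03 m).
It fails at once if a bottle or spray can is dropped into the caddy or rammed against it (over 60 N) (contact force between any of bottle1, bottle2, bottle3, bottle4 and caddy above 60 N).
Of bottle1, bottle2, bottle3, bottle4 only 3 to 4 are there at a start; the rules pass over those that are not, and their reading is None.
Of tub1, tub2, tub3 only 1 to 2 are there at a start; the rules pass over those that are not, and their reading is None.
Of rubbish1, rubbish2, rubbish3, rubbish4 only 3 to 4 are there at a start; the rules pass over those that are not, and their reading is None.
Of brush1, brush2 only 1 to 2 are there at a start; the rules pass over those that are not, and their reading is None.
At some moment in a run one of rubbish3, rubbish4, brush1, brush2 may be knocked a few centimetres aside while the robot is not near it.
It also fails if it takes over 210 s, if anything falls off the work surface, if the arm or the gripper's body presses on something with over 40 N, if the wrist force passes 120 N, or if a joint passes its speed limit or range.

### The arm

A 6-joint arm with a two-finger parallel gripper is mounted at the origin on the work surface. World frame = base frame: x ahead of the robot, y to its left, z up, the work surface at z = 0. Lengths are in m, angles in degrees, forces in N, time in s.
With the tool pointing down it reaches from about 0.25 to 0.725 m from the base axis. Payload 9.7 kg.
Tool frame: the origin (TCP) lies on the centre line of the jaws, within the pads' length; the fingertips stand tip_extent ahead of it and the grasp point (between the pads) lies 3 mm ahead of it (tip_extent is the distance from the TCP to the fingertips, in m); z points along the fingers, y is the line along which they close (so a half turn about z gives the same grasp; the last joint's range is limited). The gripper opens to 85 mm and grips with 20 to 120 N. Pads are 22 mm wide; open, the fingers measure 114 mm over their backs; the gripper's body (76 mm by 85 mm) begins 54 mm behind the grasp point. The pads swing forward as they close: fully open they stand 13 mm farther back than shut.
Start: joints at [72.88, 4.979, 10.078, 95.1, 0, 90], TCP at [0.162, 0.526, 0.253] pointing down, gripper open.
Joint ranges: [-179.16, 179.16], [-48.56, 103.87], [-65.8, 70.77], [-126.05, 130.52], [-82.76, 87.17], [-180, 180]. Speed limits (degrees/s): [127.2, 127.2, 147.25, 180, 180, 180].

### API

Orientations are given as [roll, pitch, yaw] about the fixed x, y, z axes, in that order (R = Rz(yaw) Ry(pitch) Rx(roll)).
In Python, from workcell import * gives the robot as it stands.
- The arm moves only by the tool servo_tool, never from a script. Its argument "rows" is a list of rows, each an object with "offset": the shift along the tool's x, y, z as a fraction of full scale, a list of three; "yaw": the turn about the tool's z as a fraction of full scale; "claw": the closure, from 0 (fully open) to 1 (shut). A call has 1 to 12 rows; each row is the pose to reach, as a shift and turn from the pose commanded when the call began, along the tool's axes at that moment, turning the shorter way round; what a row does not reach only later rows make up. Full scale, the value 1, is 0.1 m for a shift and pi rad for a turn. A row lasts 1/8 s, in which the tool goes at most 62.5 mm and 10.7 degrees, less where a joint would pass 70% of its speed; a pose out of reach is approached as far as the arm can. A call with a number of a shift or a turn outside -1 to 1 is refused whole. A call with a gripper value outside its range is refused whole. The fingers move at their own pace and stop on an object; "squeeze" is the grip in N (left out, the last holds). Time passes only in rows, so rows that repeat a pose let the fingers close. It gives the time, the measured TCP pose, the force, the opening and the grip force at its end, in the units of the state.
- get_obs(): the state, without advancing time (a new reading comes with each control period).
- camera(name): name is "side" or "top"; returns (picture, depth): 420x560x3 uint8, red, green, blue; 420x560 float32, m along the optical axis (not along the pixel's ray), 0 where there is no reading.
- camera_info(name): a dict with "fx", "fy", "cx", "cy" (pixels), "dist" ([k1, k2, p1, p2, k3] as OpenCV has them; the pictures are not rectified), "cam_to_world" (4x4, takes a point from camera to world coordinates). Camera axes: x right, y up, looking along -z (the intrinsics and any distortion apply to the point x, -y, -z); pixel columns grow to the right and rows downward; lengths in m; the calibration is good to about 2 mm. A picture is of the moment at which its call begins. camera_info takes no time and is no camera call.
- job_done(): hands the job in; it is judged then, once.
The state is a dict: "time": time; "q": joint angles; "qd": joint speeds; "joint_efforts": joint torques, N m; "ee_pos": TCP position; "tcp_rot": TCP orientation; "wrist_force": force on the tool from outside, world axes, zero at the start; "torque": the same for the moment, N m; "opening": finger opening in m; "grasp_force": force on a finger pad.
Only numpy, scipy, OpenCV 4.12 (cv2) and the standard library are available. Lean on these libraries where they do the work, as an engineer would, in place of code of your own. Each camera call takes 0.05 s, during which the arm holds its last target. There are 200 camera calls.

## Working session

There is one attempt and no reset: what is moved stays moved. The work goes in short steps, Python scripts to look and compute and a tool call to move; the robot and the scene stay as the last step left them, time stands still between calls to the robot, and variables do not carry over. Pictures are saved under pics/ and viewed, at most 14 in all, crops included, and the job is handed in when it is done.

Besides the shell and the picture viewer there is one more tool, called after "Emit:" as name(argument=value, ...), one argument or row to a line, values as JSON. servo_tool: Moves the arm, as the interface text tells. Its arguments: {"type":"object","properties":{"rows":{"type":"array"},"squeeze":{"type":"number"}},"required":["rows"]}

```bash
ls; mkdir -p pics; cat > h.py <<'E'
from workcell import *
import numpy as np, cv2
def snap(name,fn=None):
    p,d=camera(name); p=np.array(p); d=np.array(d)
    np.savez(f'/tmp/{name}.npz',p=p,d=d)
    if fn: cv2.imwrite(f'pics/{fn}.png',p[:,:,::-1])
    return p,d
def world(name,uv,d):
    i=camera_info(name);K=np.array([[i['fx'],0,i['cx']],[0,i['fy'],i['cy']],[0,0,1.]])
    uv=np.array(uv,float).reshape(-1,2)
    n=cv2.undistortPoints(uv.reshape(-1,1,2),K,np.array(i['dist'],float)).reshape(-1,2)
    z=np.asarray(d,float).reshape(-1)
    P=np.c_[n[:,0]*z,-n[:,1]*z,-z,np.ones(len(z))]
    return (P@np.array(i['cam_to_world']).T)[:,:3]
def cloud(name,p,d):
    v,u=np.nonzero(d>0)
    return world(name,np.c_[u,v],d[v,u]),p[v,u],np.c_[u,v]
E
python3 - <<'E'
from h import *
for n in('top','side'):
    p,d=snap(n,n+'0'); i=camera_info(n); print(i); print((d>0).mean())
o=get_obs(); print(o)
# ortho height map from top
p,d=[np.load('/tmp/top.npz')[k] for k in 'pd']
P,c,_=cloud('top',p,d); print(P.min(0),P.max(0))
import json
# orthomap: x up, y left ; 1.25 mm/px
s=0.002; x1=0.85; y1=0.7
im=np.zeros((400,700,3),np.uint8); o=np.argsort(P[:,2])
r=((x1-P[o,0])/s).astype(int); q=((y1-P[o,1])/s).astype(int)
m=(r>=0)&(r<400)&(q>=0)&(q<700); im[r[m],q[m]]=c[o][m]
im=cv2.dilate(im,np.ones((2,2)))
for k in range(0,700,50): cv2.putText(im,'%.1f'%(y1-k*s),(k,10),0,.35,(255,255,0)); im[::4,k]=[255,255,0]
for k in range(0,400,50): cv2.putText(im,'%.2f'%(x1-k*s),(0,k),0,.35,(255,255,0)); im[k,::4]=[255,255,0]
cv2.imwrite('pics/ortho0.png',im[:,:,::-1])
E
```

```text
pics
{'fx': 408.47876808150664, 'fy': 408.47876808150664, 'cx': 278.0489449208751, 'cy': 202.0970054847016, 'dist': array([-0.11285567,  0.        ,  0.        ,  0.        ,  0.        ]), 'cam_to_world': array([[ 0.0239376 ,  0.98722395, -0.15753052,  0.34923426],
       [-0.99967817,  0.02231381, -0.01206856, -0.01292587],
       [-0.00839926,  0.15776872,  0.98744037,  1.29755594],
       [ 0.        ,  0.        ,  0.        ,  1.        ]])}
0.9961181972789116
{'fx': 411.40354407533624, 'fy': 411.40354407533624, 'cx': 276.94813333943574, 'cy': 212.96511804788628, 'dist': array([-0.10371622,  0.        ,  0.        ,  0.        ,  0.        ]), 'cam_to_world': array([[-0.91409629,  0.31590218, -0.25423177,  0.31740395],
       [-0.40549089, -0.70861692,  0.57744194,  0.57132791],
       [ 0.00226224,  0.6309262 ,  0.77583955,  0.81360319],
       [ 0.        ,  0.        ,  0.        ,  1.        ]])}
0.9959141156462585
{'time': 0.1, 'q': array([7.28816879e+01, 5.00864287e+00, 1.00399926e+01, 9.51010385e+01,
       1.49818243e-03, 8.99993004e+01]), 'qd': array([-0.05117898, -0.05602629,  0.11651705,  0.04552646, -0.0546274 ,
       -0.0058438 ]), 'joint_efforts': array([-1.04890580e-03, -5.21564913e+01,  4.65649188e+01,  1.61197339e-02,
       -4.13028306e-05,  1.97892211e-05]), 'ee_pos': array([0.1618297 , 0.52546143, 0.25265624]), 'tcp_rot': array([-1.79930311e+02, -1.49903221e-03,  1.62882386e+02]), 'wrist_force': array([ 0.29464329, -0.67069396,  0.92796917]), 'torque': array([ 0.00256346, -0.00738881, -0.00624075]), 'grasp_force': 0.0, 'opening': 0.0854167431524534}
[-0.37756382 -1.63894537 -0.77702198] [1.96858448 1.768125   0.69624828]
```

View pics/top0.png

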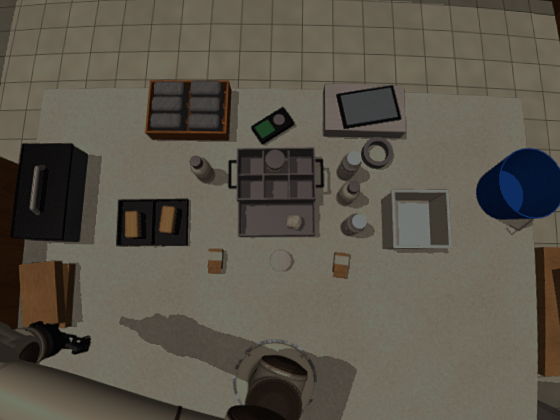

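View pics/ortho0.png

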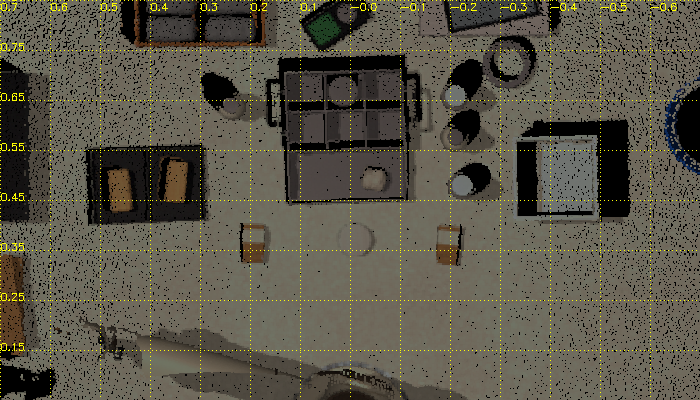

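View pics/side0.png

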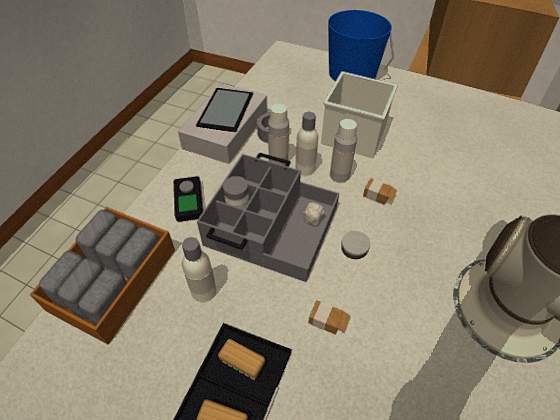

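The overhead picture shows the bottles and cans at pixels (200,168), (350,165), (348,193) and (356,224). The cartons are at (216,261) and (342,264), one ball at (294,221), and the tub in the back middle cell at (275,158). The brushes are at (133,223) and (168,219), the waste bin at (420,222), and the tin at (281,260). Next I'll measure them.

```bash
cat >> h.py <<'E'
def both(new=True):
    A=[]
    for n in('top','side'):
        if new: p,d=snap(n)
        else: f=np.load(f'/tmp/{n}.npz');p,d=f['p'],f['d']
        A.append(cloud(n,p,d)[:2])
    return A
def reg(P,c,x,y,z):
    m=(P[:,0]>x[0])&(P[:,0]<x[1])&(P[:,1]>y[0])&(P[:,1]<y[1])&(P[:,2]>z[0])&(P[:,2]<z[1])
    return P[m],c[m]
def rect(Q):
    (cx,cy),(w,h),a=cv2.minAreaRect((Q[:,:2]*1000).astype(np.float32))
    return np.round([cx,cy,w,h,a],1)
E
python3 - <<'E'
from h import *
import workcell; print([k for k in dir(workcell) if k[0]!='_'])
R={'b_left':((.58,.70),(.2,.33),(.15,.2)),'b_a':((.62,.70),(-.25,-.13),(.15,.2)),'b_b':((.55,.62),(-.25,-.13),(.15,.2)),'b_c':((.43,.53),(-.25,-.13),(.15,.2)),
'cartL':((.3,.45),(.15,.3),(.015,.06)),'cartR':((.3,.45),(-.25,-.12),(.015,.06)),'ball':((.45,.54),(-.09,.05),(.02,.07)),
'br1':((.4,.56),(.44,.53),(.035,.07)),'br2':((.4,.56),(.33,.425),(.035,.07)),'tin':((.3,.43),(-.05,.08),(.015,.05)),
'stock':((.38,.6),(.28,.6),(.013,.03)),'bin':((.4,.62),(-.55,-.28),(.14,.17)),'caddy':((.53,.78),(-.14,.2),(.085,.105)),'tray':((.42,.54),(-.14,.2),(.048,.06)),'table':((.2,.3),(.1,.4),(-.02,.02)),'tub':((.61,.71),(0,.1),(.1,.13))}
for n,(P,c) in zip(('top','side'),both(False)):
    print(n)
    for k,r in R.items():
        Q,_=reg(P,c,*r)
        if len(Q)<5: print(k,len(Q)); continue
        zt=np.percentile(Q[:,2],90); T=Q[Q[:,2]>zt-.006] if k[0]=='b' and k!='bin' or k[:4] in('cart','tub','tin') else Q
        print(k,len(T),'mean',np.round(T.mean(0)*1000,1),'zt',round(zt*1000,1),'sd',round(T[:,2].std()*1000,1),'rect',rect(T))
E
# enlarged crop of carton/caddy
python3 - <<'E'
import cv2
p=cv2.imread('pics/top0.png'); a=cv2.resize(p[140:285,190:390],None,fx=4,fy=4,interpolation=cv2.INTER_CUBIC); cv2.imwrite('pics/crop1.png',cv2.convertScaleAbs(a,alpha=1.6))
E
```

```text
['PlanningError', 'camera', 'camera_info', 'get_obs', 'job_done', 'tip_extent']
top
b_left 91 mean [639.5 238.3 186.7] zt 188.8 sd 1.9 rect [638.9 237.5  28.7  29.4   1.5]
b_a 158 mean [ 658.7 -209.7  182.7] zt 184.8 sd 2.1 rect [ 659.  -209.9   39.9   40.6   27.5]
b_b 97 mean [ 575.4 -208.6  186.7] zt 188.8 sd 1.9 rect [ 576.  -208.7   27.5   30.1   45.6]
b_c 163 mean [ 479.8 -222.7  182.2] zt 184.6 sd 2.0 rect [ 481.  -222.3   36.4   41.2    2.5]
cartL 287 mean [368.2 193.6  35.4] zt 37.8 sd 2.2 rect [364.4 193.7  43.6  77.3  89.7]
cartR 290 mean [ 365.3 -193.6   35.4] zt 37.9 sd 2.1 rect [ 362.2 -193.1   42.6   74.2   83.4]
ball 113 mean [485.  -49.9  53.3] zt 55.6 sd 2.5 rect [473.6 -51.4  72.4  46.9  25.4]
br1 284 mean [469.7 461.1  49.4] zt 51.8 sd 2.1 rect [469.5 460.7  82.5  40.7   4.6]
br2 265 mean [487.2 348.2  49.3] zt 51.7 sd 2.2 rect [488.1 348.6  39.4  80.1  86.1]
tin 304 mean [370.7  -9.6  29.6] zt 32.0 sd 2.1 rect [371.2  -9.3  61.4  64.8   1.2]
stock 528 mean [476.6 399.9  21. ] zt 25.5 sd 3.6 rect [479.1 404.2 151.8 229.    1.6]
bin 796 mean [ 489.6 -415.4  150.1] z
[... 1226 characters left out ...]
ct [489.6 348.3  40.5  83.8  85.1]
tin 539 mean [371.6  -8.   28.4] zt 30.1 sd 1.5 rect [372.2 -10.   63.7  68.   18.8]
stock 1083 mean [489.3 369.   20.1] zt 23.3 sd 2.9 rect [481.3 390.7 154.9 206.2   2.4]
bin 728 mean [ 493.1 -405.8  148.2] zt 151.6 sd 3.2 rect [ 4.949e+02 -4.087e+02  1.706e+02  1.749e+02  4.000e-01]
caddy 1490 mean [633.6  29.9  92.5] zt 96.6 sd 3.6 rect [667.   31.6 231.8 329.8   1.7]
tray 571 mean [480.2   3.8  53.5] zt 56.7 sd 2.7 rect [495.    6.2  95.4 239.6   1.3]
table 6134 mean [2.512e+02 2.389e+02 1.000e-01] zt 1.9 sd 1.4 rect [250.  238.6 100.  277.    0. ]
tub 291 mean [668.7  20.2 113.7] zt 115.6 sd 1.6 rect [6.702e+02 2.080e+01 5.680e+01 4.110e+01 2.000e-01]
```

View pics/crop1.png

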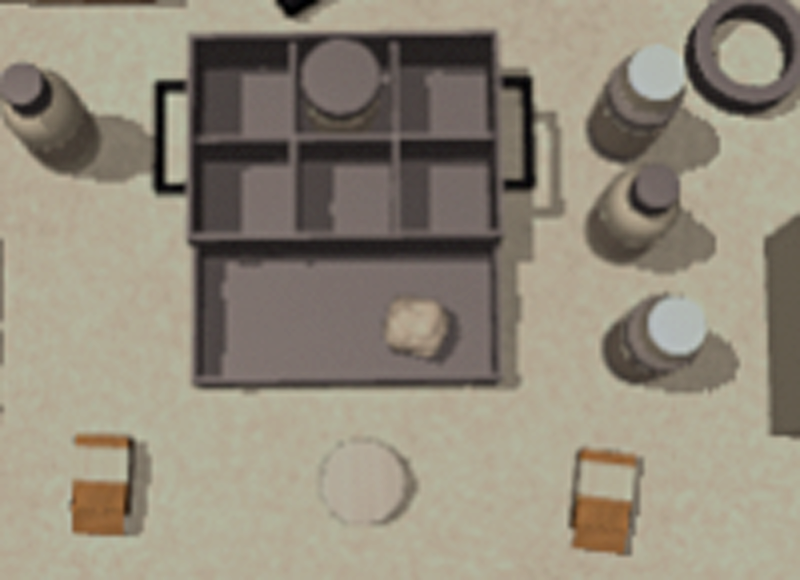

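```bash
python3 - <<'E'
from h import *
from scipy.optimize import minimize
import workcell; te=workcell.tip_extent; print(te() if callable(te) else te)
Q=[]
for P,c in both(False):
    Q+= [reg(P,c,(.54,.8),(-.2,.2),(.087,.1))[0], reg(P,c,(.4,.535),(-.2,.2),(.05,.059))[0]]
Q=np.vstack(Q)[:,:2]
def loc(p):
    a=p[2];R=np.array([[np.cos(a),-np.sin(a)],[np.sin(a),np.cos(a)]]); return (Q-p[:2])@R
def cost(p):
    L=loc(p)
    D=np.c_[[abs(L[:,0]-w) for w in(-.132,-.028,.05,.128)]+[abs(L[:,1]-w) for w in(-.117,-.039,.039,.117)]].min(0)
    return np.minimum(D,.01).mean()
best=min((minimize(cost,[x,y,a],method='Nelder-Mead',options=dict(xatol=1e-5,fatol=1e-8)) for x in(.57,.58,.59) for y in(0,.006,.012) for a in(0,.02)),key=lambda r:r.fun)
print(best.x*[1000,1000,57.3],best.fun,len(Q))
x,y,a=best.x
for n,p in dict(c1=(.011,.078),c2=(.011,0),c3=(.011,-.078),c4=(.089,.078),c5=(.089,0),c6=(.089,-.078),tray=(-.08,0),t1=(-.08,.06),t2=(-.08,-.06)).items():
    print(n,np.round([1000*(x+p[0]*np.cos(a)-p[1]*np.sin(a)),1000*(y+p[0]*np.sin(a)+p[1]*np.cos(a))],1))
E
```

```text
0.022
[580.32349364   9.0953119    1.85942896] 0.004177539198213075 3016
c1 [588.8  87.4]
c2 [591.3   9.5]
c3 [593.8 -68.5]
c4 [666.7  89.9]
c5 [669.3  12. ]
c6 [671.8 -66. ]
tray [500.4   6.5]
t1 [498.4  66.5]
t2 [502.3 -53.5]
```

Emit:
servo_tool(
  rows=[
    {"offset":[0,0,0],"yaw":-0.0951,"claw":0.0},
    {"offset":[0,0,0],"yaw":-0.0951,"claw":0.0},
    {"offset":[0,0,0],"yaw":-0.0951,"claw":0.0},
  ],
  squeeze=30,
)

```text
time: 0.48
ee_pos: [0.1619, 0.5255, 0.2529]
tcp_rot: [-180.0, -0.0, 179.9]
wrist_force: [0.7, 0.4, 0.6]
opening: 0.0856
grasp_force: 0.0
```

Emit:
servo_tool(
  rows=[
    {"offset":[-0.5,-0.5,0.2],"yaw":0,"claw":0},
    {"offset":[-1,-1,0.4],"yaw":0,"claw":0},
    {"offset":[-1,-1,0.4],"yaw":0,"claw":0},
  ],
)

```text
time: 0.85
ee_pos: [0.2632, 0.4234, 0.2122]
tcp_rot: [-179.9, -0.0, 179.7]
wrist_force: [-0.6, -0.3, 0.8]
opening: 0.0851
grasp_force: 0.0
```

Emit:
servo_tool(
  rows=[
    {"offset":[-0.5,-0.5,0.2],"yaw":0,"claw":0},
    {"offset":[-1,-1,0.4],"yaw":0,"claw":0},
    {"offset":[-1,-1,0.4],"yaw":0,"claw":0},
  ],
)

```text
time: 1.23
ee_pos: [0.3632, 0.3232, 0.1722]
tcp_rot: [-179.9, -0.0, 179.7]
wrist_force: [-1.3, -0.2, 0.2]
opening: 0.0857
grasp_force: 0.0
```

Emit:
servo_tool(
  rows=[
    {"offset":[-0.04,-0.5,0.2],"yaw":0,"claw":0},
    {"offset":[-0.04,-1,0.4],"yaw":0,"claw":0},
    {"offset":[-0.04,-1,0.4],"yaw":0,"claw":0},
    {"offset":[-0.04,-1,0.4],"yaw":0,"claw":0},
  ],
)

```text
time: 1.72
ee_pos: [0.3662, 0.2258, 0.1337]
tcp_rot: [180.0, 0.0, 179.9]
wrist_force: [-0.1, -0.5, 0.1]
opening: 0.0856
grasp_force: 0.0
```

```bash
cat > chk.py <<'E'
from h import *
import sys
R={'cartL':((.28,.44),(.1,.3),(.015,.06)),'cartR':((.28,.42),(-.3,-.08),(.015,.06)),
'ball':((.45,.53),(-.1,.1),(.035,.07)),'br1':((.4,.57),(.405,.53),(.035,.07)),'br2':((.4,.57),(.29,.40),(.035,.07))}
for n,(P,c) in zip(('top','side'),both()):
    for k in sys.argv[1:]:
        Q,_=reg(P,c,*R[k])
        if len(Q)<5: print(n,k,len(Q)); continue
        zt=np.percentile(Q[:,2],90); T=Q[Q[:,2]>zt-.006]
        print(n,k,len(T),np.round(np.median(T,0)*1000,1),'zt',round(zt*1000,1),'rect',rect(T))
E
python3 chk.py cartR ball br1 br2; python3 - <<'E'
from h import *
f=np.load('/tmp/side.npz');P,c,_=cloud('side',f['p'],f['d'])
Q,c=reg(P,c,(.43,.54),(-.1,0),(.012,.05));m=c.astype(int).sum(1); B=c[:,0].astype(int)-c[:,2]
Q=Q[B>12]; print(len(Q),Q.min(0),Q.max(0),Q.mean(0))
E
```

```text
top cartR 272 [ 365.8 -194.8   35.4] zt 38.0 rect [ 363.2 -193.8   43.3   72.2   85.5]
top ball 122 [489.8 -48.4  52.7] zt 55.1 rect [472.1 -55.9  80.2  46.4  33. ]
top br1 287 [469.  460.7  49.1] zt 51.8 rect [470.5 459.8  84.7  42.9   5.7]
top br2 132 [506.3 343.5  49. ] zt 51.9 rect [502.4 347.6  38.3  51.   82.5]
side cartR 0
side ball 10 [513.8 -34.9  40.1] zt 43.4 rect [514.5 -37.    2.4  18.6  21.6]
side br1 660 [482.1 453.4  47.9] zt 49.6 rect [476.8 449.6  87.9  33.4  23.7]
side br2 907 [488.1 349.   47.7] zt 49.5 rect [489.5 348.2  42.   83.9  85.2]
19 [ 0.50612654 -0.04607642  0.01275398] [ 0.51684387 -0.02707206  0.04550782] [ 0.51198699 -0.03323149  0.03372977]
```

Emit:
servo_tool(
  rows=[
    {"offset":[0,-0.31,0.13],"yaw":0,"claw":0},
    {"offset":[0,-0.31,0.4],"yaw":0,"claw":0},
    {"offset":[0,-0.31,0.7],"yaw":0,"claw":0},
    {"offset":[0,-0.31,1.0],"yaw":0,"claw":0},
    {"offset":[0,-0.31,1.0],"yaw":0,"claw":0},
    {"offset":[0,-0.31,1.0],"yaw":0,"claw":1},
    {"offset":[0,-0.31,1.0],"yaw":0,"claw":1},
    {"offset":[0,-0.31,1.0],"yaw":0,"claw":1},
    {"offset":[0,-0.31,1.0],"yaw":0,"claw":1},
    {"offset":[0,-0.31,1.0],"yaw":0,"claw":1},
    {"offset":[0,-0.31,1.0],"yaw":0,"claw":1},
    {"offset":[0,-0.31,1.0],"yaw":0,"claw":1},
  ],
  squeeze=25,
)

```text
time: 3.32
ee_pos: [0.3666, 0.1951, 0.0345]
tcp_rot: [179.9, 0.1, 180.0]
wrist_force: [-0.9, 1.1, 6.8]
opening: 0.0415
grasp_force: 26.4
```

Emit:
servo_tool(
  rows=[
    {"offset":[0,0,-0.5],"yaw":0,"claw":1},
    {"offset":[0,0,-1],"yaw":0,"claw":1},
  ],
)

```text
time: 3.58
ee_pos: [0.3656, 0.1944, 0.1346]
tcp_rot: [-180.0, -0.0, 180.0]
wrist_force: [1.1, -0.0, -1.1]
opening: 0.0418
grasp_force: 25.7
```

Emit:
servo_tool(
  rows=[
    {"offset":[-0.15,-0.5,-0.5],"yaw":0,"claw":1},
    {"offset":[-0.29,-1,-1],"yaw":0,"claw":1},
    {"offset":[-0.29,-1,-1],"yaw":0,"claw":1},
  ],
)

```text
time: 3.95
ee_pos: [0.3959, 0.0931, 0.2363]
tcp_rot: [180.0, 0.2, 179.9]
wrist_force: [-0.3, 0.8, -1.2]
opening: 0.0419
grasp_force: 25.8
```

Emit:
servo_tool(
  rows=[
    {"offset":[0,-0.5,-0.1],"yaw":0,"claw":1},
    {"offset":[0,-1,-0.2],"yaw":0,"claw":1},
  ],
)

```text
time: 4.2
ee_pos: [0.3947, -0.0062, 0.2532]
tcp_rot: [180.0, -0.0, -179.9]
wrist_force: [0.7, -0.0, -0.6]
opening: 0.0418
grasp_force: 25.8
```

Emit:
servo_tool(
  rows=[
    {"offset":[0,-0.5,0],"yaw":0,"claw":1},
    {"offset":[0,-1,0],"yaw":0,"claw":1},
  ],
)

```text
time: 4.45
ee_pos: [0.3947, -0.1066, 0.2529]
tcp_rot: [180.0, -0.0, -180.0]
wrist_force: [1.2, 0.2, -0.5]
opening: 0.042
grasp_force: 25.8
```

Emit:
servo_tool(
  rows=[
    {"offset":[0,-0.5,0],"yaw":0,"claw":1},
    {"offset":[0,-1,0],"yaw":0,"claw":1},
  ],
)

```text
time: 4.7
ee_pos: [0.3947, -0.2067, 0.2528]
tcp_rot: [180.0, -0.0, 180.0]
wrist_force: [0.4, 0.2, -0.9]
opening: 0.0417
grasp_force: 25.8
```

Emit:
servo_tool(
  rows=[
    {"offset":[-0.25,-0.5,0],"yaw":0,"claw":1},
    {"offset":[-0.5,-1,0],"yaw":0,"claw":1},
  ],
)

```text
time: 4.95
ee_pos: [0.4453, -0.3068, 0.2529]
tcp_rot: [180.0, 0.0, 180.0]
wrist_force: [0.9, 0.6, 0.4]
opening: 0.0413
grasp_force: 25.8
```

Emit:
servo_tool(
  rows=[
    {"offset":[-0.25,-0.5,0],"yaw":0,"claw":1},
    {"offset":[-0.5,-1,0],"yaw":0,"claw":1},
    {"offset":[-0.5,-1,0.6],"yaw":0,"claw":1},
    {"offset":[-0.5,-1,0.6],"yaw":0,"claw":1},
    {"offset":[-0.5,-1,0.6],"yaw":0,"claw":0},
    {"offset":[-0.5,-1,0.6],"yaw":0,"claw":0},
    {"offset":[-0.5,-1,0.6],"yaw":0,"claw":0},
    {"offset":[-0.5,-1,0.6],"yaw":0,"claw":0},
    {"offset":[-0.5,-1,0.6],"yaw":0,"claw":0},
  ],
)

```text
time: 6.08
ee_pos: [0.4949, -0.4054, 0.1937]
tcp_rot: [-180.0, 0.0, -180.0]
wrist_force: [-0.3, -0.5, -0.2]
opening: 0.0854
grasp_force: 0.0
```

Emit:
servo_tool(
  rows=[
    {"offset":[0,0,-0.3],"yaw":0,"claw":0},
    {"offset":[0.5,0,-0.3],"yaw":0,"claw":0},
    {"offset":[1,0,-0.3],"yaw":0,"claw":0},
  ],
)

```text
time: 6.45
ee_pos: [0.3941, -0.4053, 0.2232]
tcp_rot: [-180.0, 0.0, -179.9]
wrist_force: [-0.7, -0.6, 1.2]
opening: 0.0854
grasp_force: 0.0
```

Emit:
servo_tool(
  rows=[
    {"offset":[0.16,0.5,0],"yaw":0,"claw":0},
    {"offset":[0.32,1,0],"yaw":0,"claw":0},
  ],
)

```text
time: 6.7
ee_pos: [0.3617, -0.3046, 0.2232]
tcp_rot: [180.0, 0.0, 179.9]
wrist_force: [-0.0, 0.3, 0.6]
opening: 0.0856
grasp_force: 0.0
```

Emit:
servo_tool(
  rows=[
    {"offset":[0,0.5,0.4],"yaw":0.03,"claw":0},
    {"offset":[0,1,0.8],"yaw":0.03,"claw":0},
    {"offset":[0,1,0.9],"yaw":0.03,"claw":0},
  ],
)

```text
time: 7.08
ee_pos: [0.3616, -0.2026, 0.1311]
tcp_rot: [179.9, -0.1, 174.8]
wrist_force: [0.2, -0.7, 0.4]
opening: 0.0854
grasp_force: 0.0
```

```bash
python3 chk.py cartR
```

```text
top cartR 81 [ 347.2 -183.4   34.7] zt 37.7 rect [ 363.  -186.7   29.1   73.7   84.5]
side cartR 343 [ 364.  -193.3   33.2] zt 35.2 rect [ 362.1 -195.8   46.9   73.6   84.4]
```

Emit:
servo_tool(
  rows=[
    {"offset":[0,0.1,0.3],"yaw":0,"claw":0},
    {"offset":[0,0.1,0.7],"yaw":0,"claw":0},
    {"offset":[0,0.1,1.0],"yaw":0,"claw":0},
    {"offset":[0,0.1,1.0],"yaw":0,"claw":0},
    {"offset":[0,0.1,1.0],"yaw":0,"claw":1},
    {"offset":[0,0.1,1.0],"yaw":0,"claw":1},
    {"offset":[0,0.1,1.0],"yaw":0,"claw":1},
    {"offset":[0,0.1,1.0],"yaw":0,"claw":1},
    {"offset":[0,0.1,1.0],"yaw":0,"claw":1},
    {"offset":[0,0.1,1.0],"yaw":0,"claw":1},
    {"offset":[0,0.1,0.5],"yaw":-0.03,"claw":1},
    {"offset":[0,0.1,0],"yaw":-0.03,"claw":1},
  ],
)

```text
time: 8.68
ee_pos: [0.3635, -0.1952, 0.1348]
tcp_rot: [180.0, -0.0, -179.9]
wrist_force: [0.5, -1.1, 0.2]
opening: 0.0415
grasp_force: 25.7
```

Emit:
servo_tool(
  rows=[
    {"offset":[0,0,-0.5],"yaw":0,"claw":1},
    {"offset":[0,0,-1],"yaw":0,"claw":1},
    {"offset":[0,-0.5,-1],"yaw":0,"claw":1},
    {"offset":[0,-1,-1],"yaw":0,"claw":1},
  ],
)

```text
time: 9.18
ee_pos: [0.3642, -0.2966, 0.2348]
tcp_rot: [-179.9, 0.1, -179.9]
wrist_force: [1.4, -0.2, -0.1]
opening: 0.0412
grasp_force: 25.7
```

Emit:
servo_tool(
  rows=[
    {"offset":[-0.3,-0.5,0],"yaw":0,"claw":1},
    {"offset":[-0.6,-1,0],"yaw":0,"claw":1},
    {"offset":[-0.6,-1,0],"yaw":0,"claw":1},
  ],
)

```text
time: 9.55
ee_pos: [0.4248, -0.398, 0.23]
tcp_rot: [179.8, -0.2, 179.9]
wrist_force: [0.5, 0.9, -0.1]
opening: 0.0415
grasp_force: 25.7
```

Emit:
servo_tool(
  rows=[
    {"offset":[-0.4,-0.2,0],"yaw":0,"claw":1},
    {"offset":[-0.7,-0.2,0],"yaw":0,"claw":1},
    {"offset":[-0.7,-0.2,0.4],"yaw":0,"claw":1},
    {"offset":[-0.7,-0.2,0.4],"yaw":0,"claw":1},
    {"offset":[-0.7,-0.2,0.4],"yaw":0,"claw":0},
    {"offset":[-0.7,-0.2,0.4],"yaw":0,"claw":0},
    {"offset":[-0.7,-0.2,0.4],"yaw":0,"claw":0},
    {"offset":[-0.7,-0.2,0.4],"yaw":0,"claw":0},
    {"offset":[-0.7,-0.2,0.0],"yaw":0,"claw":0},
  ],
)

```text
time: 10.68
ee_pos: [0.4929, -0.4147, 0.2306]
tcp_rot: [179.8, -0.3, 180.0]
wrist_force: [0.4, -0.4, -0.1]
opening: 0.0857
grasp_force: 0.0
```

```bash
python3 - <<'E'
from h import *
p,d=snap('top'); q,e=snap('side')
a=cv2.resize(p[180:260,265:455],None,fx=4,fy=4,interpolation=cv2.INTER_CUBIC)
b=cv2.resize(q[60:260,290:410],None,fx=2,fy=1.4)
cv2.imwrite('pics/ball.png',cv2.convertScaleAbs(a[:,:,::-1],alpha=1.7))
for n,(P,c) in zip('ts',both(False)):
    Q,c=reg(P,c,(.45,.52),(-.1,0),(.012,.065)); B=c[:,0].astype(int)-c[:,2]
    Q=Q[B>18]; print(n,len(Q),Q.min(0).round(3),Q.max(0).round(3),np.median(Q,0).round(3), rect(Q))
E
```

```text
t 161 [ 0.47  -0.067  0.039] [ 0.51  -0.024  0.059] [ 0.49  -0.048  0.05 ] [492.7 -46.5  42.8  40.4  78. ]
s 352 [ 0.47  -0.069  0.013] [ 0.517 -0.023  0.057] [ 0.491 -0.035  0.047] [492.7 -46.9  46.5  42.4  75.2]
```

View pics/ball.png

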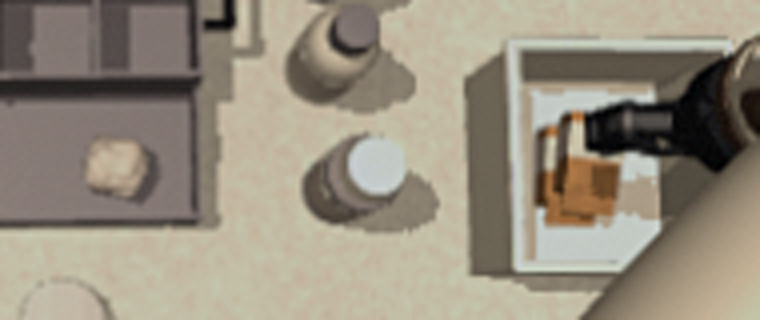

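Emit:
servo_tool(
  rows=[
    {"offset":[0,0.4,-0.1],"yaw":0,"claw":0},
    {"offset":[0,1,-0.1],"yaw":0,"claw":0},
  ],
)

```text
time: 11.02
ee_pos: [0.4938, -0.3154, 0.2434]
tcp_rot: [-180.0, 0.0, 179.9]
wrist_force: [0.7, 0.2, -1.2]
opening: 0.0855
grasp_force: 0.0
```

Emit:
servo_tool(
  rows=[
    {"offset":[0,0.5,0],"yaw":0,"claw":0},
    {"offset":[0,1,0],"yaw":0,"claw":0},
  ],
)

```text
time: 11.28
ee_pos: [0.4936, -0.2139, 0.2433]
tcp_rot: [-180.0, 0.0, 180.0]
wrist_force: [0.8, 0.4, 0.3]
opening: 0.0851
grasp_force: 0.0
```

Emit:
servo_tool(
  rows=[
    {"offset":[0,0.5,0],"yaw":0,"claw":0},
    {"offset":[0,1,0.2],"yaw":0,"claw":0},
    {"offset":[0,1,0.3],"yaw":0,"claw":0},
  ],
)

```text
time: 11.65
ee_pos: [0.4936, -0.1127, 0.2127]
tcp_rot: [180.0, 0.0, -179.8]
wrist_force: [-0.2, -0.3, 0.4]
opening: 0.0854
grasp_force: 0.0
```

Emit:
servo_tool(
  rows=[
    {"offset":[0,0.5,0.1],"yaw":0,"claw":0},
    {"offset":[0,0.68,0.5],"yaw":0,"claw":0},
    {"offset":[0,0.68,0.7],"yaw":0,"claw":0},
    {"offset":[0,0.68,0.7],"yaw":0,"claw":0},
  ],
)

```text
time: 12.15
ee_pos: [0.4931, -0.0478, 0.1419]
tcp_rot: [180.0, -0.1, 180.0]
wrist_force: [0.1, -0.6, 0.8]
opening: 0.0853
grasp_force: 0.0
```

Emit:
servo_tool(
  rows=[
    {"offset":[0,0,0.4],"yaw":0,"claw":0},
    {"offset":[0,0,0.7],"yaw":0,"claw":0},
    {"offset":[0,0,1],"yaw":0,"claw":0},
    {"offset":[0,0,1],"yaw":0,"claw":0},
    {"offset":[0,0,1],"yaw":0,"claw":1},
    {"offset":[0,0,1],"yaw":0,"claw":1},
    {"offset":[0,0,1],"yaw":0,"claw":1},
    {"offset":[0,0,1],"yaw":0,"claw":1},
    {"offset":[0,0,1],"yaw":0,"claw":1},
    {"offset":[0,0,1],"yaw":0,"claw":1},
    {"offset":[0,0,0.5],"yaw":0,"claw":1},
    {"offset":[0,0,0],"yaw":0,"claw":1},
  ],
)

```text
time: 13.65
ee_pos: [0.4938, -0.0475, 0.1455]
tcp_rot: [-180.0, 0.0, 180.0]
wrist_force: [1.1, 1.0, -0.5]
opening: 0.0527
grasp_force: 24.9
```

Emit:
servo_tool(
  rows=[
    {"offset":[0,0,-0.5],"yaw":0,"claw":1},
    {"offset":[0,0,-1],"yaw":0,"claw":1},
    {"offset":[0,-0.4,-1],"yaw":0,"claw":1},
    {"offset":[0,-0.7,-1],"yaw":0,"claw":1},
  ],
)

```text
time: 14.15
ee_pos: [0.4942, -0.1184, 0.2454]
tcp_rot: [-180.0, 0.2, -180.0]
wrist_force: [-0.0, 0.0, -0.4]
opening: 0.0528
grasp_force: 24.9
```

Emit:
servo_tool(
  rows=[
    {"offset":[0,-0.5,-0.3],"yaw":0,"claw":1},
    {"offset":[0,-1,-0.3],"yaw":0,"claw":1},
  ],
)

```text
time: 14.4
ee_pos: [0.4943, -0.219, 0.2769]
tcp_rot: [-179.9, 0.3, -180.0]
wrist_force: [0.8, 0.2, -0.4]
opening: 0.0527
grasp_force: 25.0
```

Emit:
servo_tool(
  rows=[
    {"offset":[0,-0.5,0],"yaw":0,"claw":1},
    {"offset":[0,-1,0],"yaw":0,"claw":1},
  ],
)

```text
time: 14.65
ee_pos: [0.4937, -0.3191, 0.2747]
tcp_rot: [-179.9, 0.1, 180.0]
wrist_force: [1.3, 0.1, -0.6]
opening: 0.0529
grasp_force: 25.0
```

Emit:
servo_tool(
  rows=[
    {"offset":[0,-0.5,0],"yaw":0,"claw":1},
    {"offset":[0,-1,0],"yaw":0,"claw":1},
    {"offset":[0,-1,0.5],"yaw":0,"claw":1},
    {"offset":[0,-1,0.7],"yaw":0,"claw":1},
    {"offset":[0,-1,0.7],"yaw":0,"claw":0},
    {"offset":[0,-1,0.7],"yaw":0,"claw":0},
    {"offset":[0,-1,0.7],"yaw":0,"claw":0},
    {"offset":[0,-1,0.7],"yaw":0,"claw":0},
    {"offset":[0,-1,0.3],"yaw":0,"claw":0},
    {"offset":[0,-1,0],"yaw":0,"claw":0},
  ],
)

```text
time: 15.9
ee_pos: [0.4938, -0.4173, 0.2751]
tcp_rot: [-180.0, 0.0, -180.0]
wrist_force: [-0.0, -0.3, 0.5]
opening: 0.0852
grasp_force: 0.0
```

```bash
python3 - <<'E'
from h import *
p,d=snap('top','bin1'); snap('side')
for n,(P,c) in zip('ts',both(False)):
    for nm,r,ax in (('front x',((.43,.46),(-.08,.1),(.045,.062)),0),('mid x',((.53,.575),(-.08,.1),(.087,.102)),0),('mid2 x',((.61,.65),(-.08,-.03),(.087,.102)),0),('R y',((.57,.62),(-.13,-.09),(.087,.102)),1),('L y',((.57,.62),(.1,.15),(.087,.102)),1),('d1 y',((.57,.62),(-.05,-.01),(.087,.102)),1),('d2 y',((.57,.62),(.03,.07),(.087,.102)),1)):
        Q,_=reg(P,c,*r)
        if len(Q): print(n,nm,len(Q),np.round(np.percentile(Q[:,ax],[5,25,50,75,95])*1000,1))
a=p[180:270,380:460]; cv2.imwrite('pics/bin1c.png',cv2.convertScaleAbs(cv2.resize(a,None,fx=4,fy=4)[:,:,::-1],alpha=1.6))
E
```

```text
t front x 97 [444.1 445.4 447.2 449.2 450.6]
t mid x 105 [546.7 549.1 551.  553.5 555. ]
t R y 58 [-129.1 -126.1 -121.6 -108.1 -107.7]
t L y 72 [123.7 126.  132.7 145.3 148.8]
s front x 150 [446.2 448.1 449.6 451.  453. ]
s mid x 170 [550.4 551.8 553.6 555.1 557.6]
s R y 100 [-128.5 -122.9 -108.  -105.7 -104. ]
s L y 145 [123.6 125.9 127.9 144.7 149.3]
```

Emit:
servo_tool(
  rows=[
    {"offset":[-0.5,0.5,0],"yaw":0,"claw":0},
    {"offset":[-1,1,0],"yaw":0,"claw":0},
    {"offset":[-1,1,0],"yaw":0,"claw":0},
  ],
)

```text
time: 16.38
ee_pos: [0.5959, -0.3146, 0.2722]
tcp_rot: [179.9, -0.0, -179.8]
wrist_force: [0.2, -1.1, -0.8]
opening: 0.0856
grasp_force: 0.0
```

Emit:
servo_tool(
  rows=[
    {"offset":[-0.3,0.5,0],"yaw":0,"claw":0},
    {"offset":[-0.66,1,0],"yaw":0,"claw":0},
    {"offset":[-0.66,1,0.1],"yaw":0,"claw":0},
    {"offset":[-0.66,1,0.1],"yaw":0,"claw":0},
  ],
)

```text
time: 16.88
ee_pos: [0.6593, -0.2177, 0.2619]
tcp_rot: [180.0, -0.1, -180.0]
wrist_force: [-0.5, 0.2, 0.6]
opening: 0.0853
grasp_force: 0.0
```

```bash
python3 - <<'E'
from h import *
p,d=snap('top','bin2')
a=p[180:270,380:460]; cv2.imwrite('pics/bin2c.png',cv2.convertScaleAbs(cv2.resize(a,None,fx=4,fy=4)[:,:,::-1],alpha=1.6))
E
```

```text
(no output)
```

View pics/bin2c.png

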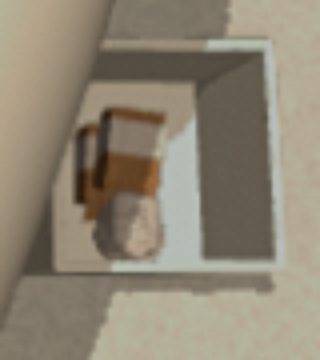

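Emit:
servo_tool(
  rows=[
    {"offset":[0,0.08,0.2],"yaw":0,"claw":0},
    {"offset":[0,0.08,0.5],"yaw":0,"claw":0},
    {"offset":[0,0.08,0.8],"yaw":0,"claw":0},
    {"offset":[0,0.08,0.97],"yaw":0,"claw":0},
    {"offset":[0,0.08,0.97],"yaw":0,"claw":0},
    {"offset":[0,0.08,0.97],"yaw":0,"claw":1},
    {"offset":[0,0.08,0.97],"yaw":0,"claw":1},
    {"offset":[0,0.08,0.97],"yaw":0,"claw":1},
    {"offset":[0,0.08,0.97],"yaw":0,"claw":1},
    {"offset":[0,0.08,0.97],"yaw":0,"claw":1},
    {"offset":[0,0.08,0.97],"yaw":0,"claw":1},
    {"offset":[0,0.08,0.97],"yaw":0,"claw":1},
  ],
  squeeze=45,
)

```text
time: 18.42
ee_pos: [0.6603, -0.2098, 0.1677]
tcp_rot: [-179.9, 0.1, 180.0]
wrist_force: [-0.5, -2.3, 6.2]
opening: 0.0428
grasp_force: 45.8
```

Emit:
servo_tool(
  rows=[
    {"offset":[0,0,-0.3],"yaw":0,"claw":1},
    {"offset":[0,0,-0.6],"yaw":0,"claw":1},
    {"offset":[0,0,-1],"yaw":0,"claw":1},
    {"offset":[0,0,-1],"yaw":0,"claw":1},
  ],
)

```text
time: 18.92
ee_pos: [0.6606, -0.2095, 0.2693]
tcp_rot: [-179.9, 0.3, -180.0]
wrist_force: [0.2, -0.1, -4.2]
opening: 0.0432
grasp_force: 47.0
```

Emit:
servo_tool(
  rows=[
    {"offset":[0,0,-0.4],"yaw":0,"claw":1},
    {"offset":[-0.05,0.3,-0.4],"yaw":0,"claw":1},
    {"offset":[-0.11,0.65,-0.4],"yaw":0,"claw":1},
    {"offset":[-0.11,1,-0.4],"yaw":0,"claw":1},
  ],
)

```text
time: 19.42
ee_pos: [0.6711, -0.1084, 0.3037]
tcp_rot: [180.0, -0.2, 180.0]
wrist_force: [-0.5, -0.8, -3.2]
opening: 0.0431
grasp_force: 47.1
```

Emit:
servo_tool(
  rows=[
    {"offset":[0,0.25,0],"yaw":0,"claw":1},
    {"offset":[0,0.435,0],"yaw":0,"claw":1},
    {"offset":[0,0.435,0],"yaw":0,"claw":1},
    {"offset":[0,0.435,0],"yaw":0,"claw":1},
  ],
)

```text
time: 19.92
ee_pos: [0.6709, -0.0666, 0.3061]
tcp_rot: [-180.0, -0.0, 180.0]
wrist_force: [-0.0, 0.0, -3.3]
opening: 0.0433
grasp_force: 47.1
```

Emit:
servo_tool(
  rows=[
    {"offset":[0,0,0.25],"yaw":0,"claw":1},
    {"offset":[0,0,0.5],"yaw":0,"claw":1},
    {"offset":[0,0,0.75],"yaw":0,"claw":1},
    {"offset":[0,0,1],"yaw":0,"claw":1},
    {"offset":[0,0,1],"yaw":0,"claw":1},
  ],
)

```text
time: 20.55
ee_pos: [0.6699, -0.0669, 0.2041]
tcp_rot: [180.0, -0.2, 179.9]
wrist_force: [-0.6, 0.4, -3.2]
opening: 0.0429
grasp_force: 47.0
```

Emit:
servo_tool(
  rows=[
    {"offset":[0,0,0.1],"yaw":0,"claw":1},
    {"offset":[0,0,0.2],"yaw":0,"claw":1},
    {"offset":[0,0,0.25],"yaw":0,"claw":1},
    {"offset":[0,0,0.29],"yaw":0,"claw":1},
    {"offset":[0,0,0.29],"yaw":0,"claw":1},
    {"offset":[0,0,0.29],"yaw":0,"claw":1},
  ],
)

```text
time: 21.3
ee_pos: [0.6709, -0.0659, 0.1776]
tcp_rot: [-180.0, 0.0, -180.0]
wrist_force: [1.0, 0.4, -3.2]
opening: 0.0432
grasp_force: 47.1
```

Emit:
servo_tool(
  rows=[
    {"offset":[0,0,0.02],"yaw":0,"claw":1},
    {"offset":[0,0,0.035],"yaw":0,"claw":1},
    {"offset":[0,0,0.05],"yaw":0,"claw":1},
    {"offset":[0,0,0.05],"yaw":0,"claw":1},
  ],
)

```text
time: 21.8
ee_pos: [0.6707, -0.0659, 0.1721]
tcp_rot: [-180.0, -0.0, 180.0]
wrist_force: [-0.4, -0.1, -3.3]
opening: 0.0431
grasp_force: 47.1
```

Emit:
servo_tool(
  rows=[
    {"offset":[0,0,0.005],"yaw":0,"claw":1},
    {"offset":[0,0,0.01],"yaw":0,"claw":1},
    {"offset":[0,0,0.01],"yaw":0,"claw":1},
  ],
)

```text
time: 22.18
ee_pos: [0.6709, -0.066, 0.1717]
tcp_rot: [-180.0, 0.0, 180.0]
wrist_force: [-0.4, -0.6, 0.3]
opening: 0.0428
grasp_force: 47.3
```

Emit:
servo_tool(
  rows=[
    {"offset":[0,0,0],"yaw":0,"claw":0.2},
    {"offset":[0,0,0],"yaw":0,"claw":0.2},
    {"offset":[0,0,0],"yaw":0,"claw":0.2},
    {"offset":[0,0,-0.3],"yaw":0,"claw":0.2},
    {"offset":[0,0,-0.7],"yaw":0,"claw":0.2},
    {"offset":[0,0,-1.0],"yaw":0,"claw":0.2},
    {"offset":[0,0,-1.0],"yaw":0,"claw":0},
  ],
)

```text
time: 23.05
ee_pos: [0.6715, -0.066, 0.2742]
tcp_rot: [-180.0, 0.3, -180.0]
wrist_force: [0.7, -0.2, 0.8]
opening: 0.084
grasp_force: 0.0
```

Emit:
servo_tool(
  rows=[
    {"offset":[0.45,-0.5,0],"yaw":0,"claw":0},
    {"offset":[0.945,-1,0],"yaw":0,"claw":0},
    {"offset":[0.945,-1,0],"yaw":0,"claw":0},
  ],
)

```text
time: 23.42
ee_pos: [0.574, -0.168, 0.2709]
tcp_rot: [-180.0, -0.0, 179.8]
wrist_force: [0.8, 1.2, -0.0]
opening: 0.0854
grasp_force: 0.0
```

Emit:
servo_tool(
  rows=[
    {"offset":[0,-0.427,0.1],"yaw":0,"claw":0},
    {"offset":[0,-0.427,0.1],"yaw":0,"claw":0},
    {"offset":[0,-0.427,0.1],"yaw":0,"claw":0},
  ],
)

```text
time: 23.8
ee_pos: [0.5765, -0.2081, 0.2606]
tcp_rot: [180.0, -0.0, 180.0]
wrist_force: [0.5, 1.0, -0.3]
opening: 0.0856
grasp_force: 0.0
```

Emit:
servo_tool(
  rows=[
    {"offset":[0,0,0.2],"yaw":0,"claw":0},
    {"offset":[0,0,0.5],"yaw":0,"claw":0},
    {"offset":[0,0,0.8],"yaw":0,"claw":0},
    {"offset":[0,0,0.95],"yaw":0,"claw":0},
    {"offset":[0,0,0.95],"yaw":0,"claw":0},
    {"offset":[0,0,0.95],"yaw":0,"claw":1},
    {"offset":[0,0,0.95],"yaw":0,"claw":1},
    {"offset":[0,0,0.95],"yaw":0,"claw":1},
    {"offset":[0,0,0.95],"yaw":0,"claw":1},
    {"offset":[0,0,0.95],"yaw":0,"claw":1},
    {"offset":[0,0,0.95],"yaw":0,"claw":1},
    {"offset":[0,0,0.95],"yaw":0,"claw":1},
  ],
)

```text
time: 25.3
ee_pos: [0.5766, -0.2091, 0.1672]
tcp_rot: [-179.9, 0.1, 180.0]
wrist_force: [0.3, -2.8, 5.4]
opening: 0.0318
grasp_force: 44.8
```

Emit:
servo_tool(
  rows=[
    {"offset":[0,0,-0.3],"yaw":0,"claw":1},
    {"offset":[0,0,-0.6],"yaw":0,"claw":1},
    {"offset":[0,0,-1],"yaw":0,"claw":1},
    {"offset":[0,0,-1],"yaw":0,"claw":1},
  ],
)

```text
time: 25.8
ee_pos: [0.577, -0.2087, 0.2688]
tcp_rot: [-180.0, 0.2, -180.0]
wrist_force: [1.5, 0.6, -3.7]
opening: 0.0324
grasp_force: 45.6
```

Emit:
servo_tool(
  rows=[
    {"offset":[0,0,-0.4],"yaw":0,"claw":1},
    {"offset":[-0.08,0.3,-0.4],"yaw":0,"claw":1},
    {"offset":[-0.165,0.65,-0.4],"yaw":0,"claw":1},
    {"offset":[-0.165,1,-0.4],"yaw":0,"claw":1},
  ],
)

```text
time: 26.3
ee_pos: [0.593, -0.1075, 0.3037]
tcp_rot: [179.9, -0.2, 180.0]
wrist_force: [-0.2, 0.3, -3.2]
opening: 0.032
grasp_force: 45.8
```

Emit:
servo_tool(
  rows=[
    {"offset":[0,0.25,0],"yaw":0,"claw":1},
    {"offset":[0,0.4,0],"yaw":0,"claw":1},
    {"offset":[0,0.4,0],"yaw":0,"claw":1},
    {"offset":[0,0.4,0],"yaw":0,"claw":1},
  ],
)

```text
time: 26.8
ee_pos: [0.5928, -0.0693, 0.3058]
tcp_rot: [-180.0, -0.0, 180.0]
wrist_force: [-0.9, -1.1, -3.3]
opening: 0.0324
grasp_force: 45.7
```

Emit:
servo_tool(
  rows=[
    {"offset":[0,0,0.25],"yaw":0,"claw":1},
    {"offset":[0,0,0.5],"yaw":0,"claw":1},
    {"offset":[0,0,0.75],"yaw":0,"claw":1},
    {"offset":[0,0,1],"yaw":0,"claw":1},
    {"offset":[0,0,1],"yaw":0,"claw":1},
  ],
)

```text
time: 27.42
ee_pos: [0.5919, -0.0694, 0.2042]
tcp_rot: [180.0, -0.2, 179.9]
wrist_force: [-0.3, -0.4, -3.1]
opening: 0.0318
grasp_force: 45.6
```

Emit:
servo_tool(
  rows=[
    {"offset":[0,0,0.1],"yaw":0,"claw":1},
    {"offset":[0,0,0.2],"yaw":0,"claw":1},
    {"offset":[0,0,0.25],"yaw":0,"claw":1},
    {"offset":[0,0,0.29],"yaw":0,"claw":1},
    {"offset":[0,0,0.29],"yaw":0,"claw":1},
    {"offset":[0,0,0.29],"yaw":0,"claw":1},
  ],
)

```text
time: 28.18
ee_pos: [0.5929, -0.0686, 0.1776]
tcp_rot: [-180.0, 0.0, -180.0]
wrist_force: [-0.5, 0.5, -3.2]
opening: 0.0317
grasp_force: 45.7
```

Emit:
servo_tool(
  rows=[
    {"offset":[0,0,0.02],"yaw":0,"claw":1},
    {"offset":[0,0,0.04],"yaw":0,"claw":1},
    {"offset":[0,0,0.05],"yaw":0,"claw":1},
    {"offset":[0,0,0.06],"yaw":0,"claw":1},
    {"offset":[0,0,0.065],"yaw":0,"claw":1},
    {"offset":[0,0,0.065],"yaw":0,"claw":1},
  ],
)

```text
time: 28.92
ee_pos: [0.5929, -0.0687, 0.1712]
tcp_rot: [-180.0, 0.0, 180.0]
wrist_force: [-0.7, 0.0, 0.2]
opening: 0.0314
grasp_force: 46.1
```

Emit:
servo_tool(
  rows=[
    {"offset":[0,0,0],"yaw":0,"claw":0.2},
    {"offset":[0,0,0],"yaw":0,"claw":0.2},
    {"offset":[0,0,0],"yaw":0,"claw":0.2},
    {"offset":[0,0,-0.3],"yaw":0,"claw":0.2},
    {"offset":[0,0,-0.7],"yaw":0,"claw":0.2},
    {"offset":[0,0,-1.0],"yaw":0,"claw":0.2},
    {"offset":[0,0,-1.0],"yaw":0,"claw":0},
  ],
)

```text
time: 29.8
ee_pos: [0.5936, -0.0687, 0.2734]
tcp_rot: [-180.0, 0.2, 180.0]
wrist_force: [0.3, -0.8, -0.1]
opening: 0.0838
grasp_force: 0.0
```

Emit:
servo_tool(
  rows=[
    {"offset":[0.45,-0.45,0],"yaw":0,"claw":0},
    {"offset":[0.9,-0.9,0],"yaw":0,"claw":0},
    {"offset":[1,-1,0],"yaw":0,"claw":0},
    {"offset":[1,-1,0],"yaw":0,"claw":0},
  ],
)

```text
time: 30.3
ee_pos: [0.4924, -0.1692, 0.2704]
tcp_rot: [180.0, -0.0, 179.9]
wrist_force: [-0.0, 0.2, 0.8]
opening: 0.0856
grasp_force: 0.0
```

Emit:
servo_tool(
  rows=[
    {"offset":[0.13,-0.54,0.1],"yaw":0,"claw":0},
    {"offset":[0.13,-0.54,0.1],"yaw":0,"claw":0},
    {"offset":[0.13,-0.54,0.1],"yaw":0,"claw":0},
  ],
)

```text
time: 30.68
ee_pos: [0.4806, -0.2219, 0.2602]
tcp_rot: [180.0, -0.0, -180.0]
wrist_force: [-0.3, 1.0, 0.1]
opening: 0.0852
grasp_force: 0.0
```

Emit:
servo_tool(
  rows=[
    {"offset":[0,0,0.2],"yaw":0,"claw":0},
    {"offset":[0,0,0.5],"yaw":0,"claw":0},
    {"offset":[0,0,0.8],"yaw":0,"claw":0},
    {"offset":[0,0,0.95],"yaw":0,"claw":0},
    {"offset":[0,0,0.95],"yaw":0,"claw":0},
    {"offset":[0,0,0.95],"yaw":0,"claw":1},
    {"offset":[0,0,0.95],"yaw":0,"claw":1},
    {"offset":[0,0,0.95],"yaw":0,"claw":1},
    {"offset":[0,0,0.95],"yaw":0,"claw":1},
    {"offset":[0,0,0.95],"yaw":0,"claw":1},
    {"offset":[0,0,0.95],"yaw":0,"claw":1},
    {"offset":[0,0,0.95],"yaw":0,"claw":1},
  ],
)

```text
time: 32.17
ee_pos: [0.4802, -0.2231, 0.167]
tcp_rot: [-179.9, 0.1, 180.0]
wrist_force: [0.3, -0.8, 6.1]
opening: 0.0432
grasp_force: 45.7
```

Emit:
servo_tool(
  rows=[
    {"offset":[0,0,-0.3],"yaw":0,"claw":1},
    {"offset":[0,0,-0.6],"yaw":0,"claw":1},
    {"offset":[0,0,-1],"yaw":0,"claw":1},
    {"offset":[0,0,-1],"yaw":0,"claw":1},
  ],
)

```text
time: 32.67
ee_pos: [0.4805, -0.223, 0.2685]
tcp_rot: [-179.9, 0.2, 180.0]
wrist_force: [0.6, -0.5, -2.8]
opening: 0.0432
grasp_force: 46.9
```

Emit:
servo_tool(
  rows=[
    {"offset":[0,0,-0.4],"yaw":0,"claw":1},
    {"offset":[0,0.3,-0.4],"yaw":0,"claw":1},
    {"offset":[0,0.65,-0.4],"yaw":0,"claw":1},
    {"offset":[0,1,-0.4],"yaw":0,"claw":1},
  ],
)

```text
time: 33.17
ee_pos: [0.4795, -0.1217, 0.3042]
tcp_rot: [180.0, -0.1, 180.0]
wrist_force: [0.1, -0.5, -2.8]
opening: 0.0431
grasp_force: 47.4
```

Emit:
servo_tool(
  rows=[
    {"offset":[0,0.4,0],"yaw":0,"claw":1},
    {"offset":[0,0.8,0],"yaw":0,"claw":1},
    {"offset":[0,1,0],"yaw":0,"claw":1},
  ],
)

```text
time: 33.55
ee_pos: [0.4794, -0.0209, 0.3043]
tcp_rot: [180.0, -0.1, -179.9]
wrist_force: [-0.4, -0.4, -2.2]
opening: 0.043
grasp_force: 47.3
```

Emit:
servo_tool(
  rows=[
    {"offset":[0,0.325,0],"yaw":0,"claw":1},
    {"offset":[0,0.325,0],"yaw":0,"claw":1},
    {"offset":[-0.3,0.325,0],"yaw":0,"claw":1},
    {"offset":[-0.6,0.325,0],"yaw":0,"claw":1},
    {"offset":[-0.9,0.325,0],"yaw":0,"claw":1},
  ],
)

```text
time: 34.17
ee_pos: [0.5706, 0.0091, 0.3047]
tcp_rot: [-180.0, -0.1, 180.0]
wrist_force: [-0.2, 0.6, -2.1]
opening: 0.0429
grasp_force: 47.5
```

Emit:
servo_tool(
  rows=[
    {"offset":[-0.2,0,0],"yaw":0,"claw":1},
    {"offset":[-0.2,0,0],"yaw":0,"claw":1},
    {"offset":[-0.2,0,0],"yaw":0,"claw":1},
  ],
)

```text
time: 34.55
ee_pos: [0.5893, 0.0094, 0.3052]
tcp_rot: [-180.0, -0.1, 180.0]
wrist_force: [0.4, 0.5, -3.1]
opening: 0.0428
grasp_force: 47.5
```

Emit:
servo_tool(
  rows=[
    {"offset":[-0.015,0,0.25],"yaw":0,"claw":1},
    {"offset":[-0.015,0,0.5],"yaw":0,"claw":1},
    {"offset":[-0.015,0,0.75],"yaw":0,"claw":1},
    {"offset":[-0.015,0,1],"yaw":0,"claw":1},
    {"offset":[-0.015,0,1],"yaw":0,"claw":1},
  ],
)

```text
time: 35.17
ee_pos: [0.5898, 0.0097, 0.2044]
tcp_rot: [-180.0, -0.2, 180.0]
wrist_force: [0.4, 0.3, -2.8]
opening: 0.0426
grasp_force: 47.3
```

Emit:
servo_tool(
  rows=[
    {"offset":[0,0,0.1],"yaw":0,"claw":1},
    {"offset":[0,0,0.2],"yaw":0,"claw":1},
    {"offset":[0,0,0.25],"yaw":0,"claw":1},
    {"offset":[0,0,0.28],"yaw":0,"claw":1},
    {"offset":[0,0,0.28],"yaw":0,"claw":1},
    {"offset":[0,0,0.28],"yaw":0,"claw":1},
  ],
)

```text
time: 35.92
ee_pos: [0.5915, 0.0099, 0.1781]
tcp_rot: [180.0, 0.0, 180.0]
wrist_force: [-0.2, -0.5, -2.7]
opening: 0.0429
grasp_force: 47.4
```

Emit:
servo_tool(
  rows=[
    {"offset":[0,0,0.02],"yaw":0,"claw":1},
    {"offset":[0,0,0.04],"yaw":0,"claw":1},
    {"offset":[0,0,0.055],"yaw":0,"claw":1},
    {"offset":[0,0,0.065],"yaw":0,"claw":1},
    {"offset":[0,0,0.07],"yaw":0,"claw":1},
    {"offset":[0,0,0.07],"yaw":0,"claw":1},
  ],
)

```text
time: 36.67
ee_pos: [0.5914, 0.0099, 0.1709]
tcp_rot: [180.0, 0.0, -180.0]
wrist_force: [0.4, 0.2, -1.5]
opening: 0.0425
grasp_force: 47.6
```

Emit:
servo_tool(
  rows=[
    {"offset":[0,0,0],"yaw":0,"claw":0.3},
    {"offset":[0,0,0],"yaw":0,"claw":0.3},
    {"offset":[0,0,0],"yaw":0,"claw":0.3},
    {"offset":[0,0,-0.3],"yaw":0,"claw":0.3},
    {"offset":[0,0,-0.7],"yaw":0,"claw":0.3},
    {"offset":[0,0,-1.0],"yaw":0,"claw":0.3},
    {"offset":[0,0,-1.0],"yaw":0,"claw":0},
  ],
)

```text
time: 37.55
ee_pos: [0.5921, 0.0099, 0.2735]
tcp_rot: [180.0, 0.2, 180.0]
wrist_force: [0.1, -0.1, 0.6]
opening: 0.0756
grasp_force: 0.0
```

Emit:
servo_tool(
  rows=[
    {"offset":[0,0.5,0],"yaw":0,"claw":0},
    {"offset":[0,1,0],"yaw":0,"claw":0},
  ],
)

```text
time: 37.8
ee_pos: [0.5912, 0.1105, 0.2697]
tcp_rot: [-180.0, -0.1, 179.9]
wrist_force: [0.8, 0.1, -0.3]
opening: 0.0852
grasp_force: 0.0
```

Emit:
servo_tool(
  rows=[
    {"offset":[-0.25,0.5,0],"yaw":0,"claw":0},
    {"offset":[-0.485,1,0],"yaw":0,"claw":0},
    {"offset":[-0.485,1,0],"yaw":0,"claw":0},
  ],
)

```text
time: 38.17
ee_pos: [0.6404, 0.2133, 0.2667]
tcp_rot: [-179.9, -0.2, -179.8]
wrist_force: [0.6, -0.4, -0.2]
opening: 0.0851
grasp_force: 0.0
```

Emit:
servo_tool(
  rows=[
    {"offset":[0,0.28,0.1],"yaw":0,"claw":0},
    {"offset":[0,0.28,0.1],"yaw":0,"claw":0},
    {"offset":[0,0.28,0.1],"yaw":0,"claw":0},
  ],
)

```text
time: 38.55
ee_pos: [0.6396, 0.237, 0.2607]
tcp_rot: [-180.0, -0.0, 180.0]
wrist_force: [0.5, 0.5, 0.1]
opening: 0.0852
grasp_force: 0.0
```

Emit:
servo_tool(
  rows=[
    {"offset":[0,0,0.2],"yaw":0,"claw":0},
    {"offset":[0,0,0.5],"yaw":0,"claw":0},
    {"offset":[0,0,0.8],"yaw":0,"claw":0},
    {"offset":[0,0,0.95],"yaw":0,"claw":0},
    {"offset":[0,0,0.95],"yaw":0,"claw":0},
    {"offset":[0,0,0.95],"yaw":0,"claw":1},
    {"offset":[0,0,0.95],"yaw":0,"claw":1},
    {"offset":[0,0,0.95],"yaw":0,"claw":1},
    {"offset":[0,0,0.95],"yaw":0,"claw":1},
    {"offset":[0,0,0.95],"yaw":0,"claw":1},
    {"offset":[0,0,0.95],"yaw":0,"claw":1},
    {"offset":[0,0,0.95],"yaw":0,"claw":1},
  ],
)

```text
time: 40.05
ee_pos: [0.6401, 0.2379, 0.1667]
tcp_rot: [180.0, 0.1, 180.0]
wrist_force: [-0.8, -0.5, 5.5]
opening: 0.0321
grasp_force: 44.8
```

Emit:
servo_tool(
  rows=[
    {"offset":[0,0,-0.3],"yaw":0,"claw":1},
    {"offset":[0,0,-0.6],"yaw":0,"claw":1},
    {"offset":[0,0,-1],"yaw":0,"claw":1},
    {"offset":[0,0,-1],"yaw":0,"claw":1},
  ],
)

```text
time: 40.55
ee_pos: [0.6405, 0.2382, 0.2685]
tcp_rot: [179.9, 0.2, -180.0]
wrist_force: [-0.2, -0.3, -4.0]
opening: 0.032
grasp_force: 45.6
```

Emit:
servo_tool(
  rows=[
    {"offset":[0,0,-0.4],"yaw":0,"claw":1},
    {"offset":[-0.1,-0.3,-0.4],"yaw":0,"claw":1},
    {"offset":[-0.26,-0.65,-0.4],"yaw":0,"claw":1},
    {"offset":[-0.26,-1,-0.4],"yaw":0,"claw":1},
  ],
)

```text
time: 41.05
ee_pos: [0.6666, 0.1369, 0.3025]
tcp_rot: [-180.0, -0.2, -180.0]
wrist_force: [0.7, -0.8, -3.1]
opening: 0.0321
grasp_force: 45.8
```

Emit:
servo_tool(
  rows=[
    {"offset":[0,-0.25,0],"yaw":0,"claw":1},
    {"offset":[0,-0.485,0],"yaw":0,"claw":1},
    {"offset":[0,-0.485,0],"yaw":0,"claw":1},
    {"offset":[0,-0.485,0],"yaw":0,"claw":1},
  ],
)

```text
time: 41.55
ee_pos: [0.6658, 0.0897, 0.3057]
tcp_rot: [180.0, -0.0, -180.0]
wrist_force: [0.3, 0.4, -3.9]
opening: 0.032
grasp_force: 45.9
```

Emit:
servo_tool(
  rows=[
    {"offset":[0,0,0.25],"yaw":0,"claw":1},
    {"offset":[0,0,0.5],"yaw":0,"claw":1},
    {"offset":[0,0,0.75],"yaw":0,"claw":1},
    {"offset":[0,0,1],"yaw":0,"claw":1},
    {"offset":[0,0,1],"yaw":0,"claw":1},
  ],
)

```text
time: 42.18
ee_pos: [0.6649, 0.0902, 0.2036]
tcp_rot: [-180.0, -0.2, -179.9]
wrist_force: [0.2, -0.5, -3.8]
opening: 0.0316
grasp_force: 45.7
```

Emit:
servo_tool(
  rows=[
    {"offset":[0,0,0.1],"yaw":0,"claw":1},
    {"offset":[0,0,0.2],"yaw":0,"claw":1},
    {"offset":[0,0,0.25],"yaw":0,"claw":1},
    {"offset":[0,0,0.29],"yaw":0,"claw":1},
    {"offset":[0,0,0.29],"yaw":0,"claw":1},
    {"offset":[0,0,0.29],"yaw":0,"claw":1},
  ],
)

```text
time: 42.92
ee_pos: [0.6659, 0.0893, 0.1771]
tcp_rot: [180.0, 0.0, 180.0]
wrist_force: [0.6, -0.6, -3.9]
opening: 0.0325
grasp_force: 45.8
```

Emit:
servo_tool(
  rows=[
    {"offset":[0,0,0.02],"yaw":0,"claw":1},
    {"offset":[0,0,0.04],"yaw":0,"claw":1},
    {"offset":[0,0,0.055],"yaw":0,"claw":1},
    {"offset":[0,0,0.06],"yaw":0,"claw":1},
    {"offset":[0,0,0.065],"yaw":0,"claw":1},
    {"offset":[0,0,0.065],"yaw":0,"claw":1},
  ],
)

```text
time: 43.68
ee_pos: [0.6659, 0.0893, 0.1707]
tcp_rot: [180.0, 0.0, 180.0]
wrist_force: [-0.3, -1.4, 0.8]
opening: 0.0321
grasp_force: 46.1
```

Emit:
servo_tool(
  rows=[
    {"offset":[0,0,0],"yaw":0,"claw":0.3},
    {"offset":[0,0,0],"yaw":0,"claw":0.3},
    {"offset":[0,0,0],"yaw":0,"claw":0.3},
    {"offset":[0,0,-0.3],"yaw":0,"claw":0.3},
    {"offset":[0,0,-0.7],"yaw":0,"claw":0.3},
    {"offset":[0,0,-1.0],"yaw":0,"claw":0.3},
    {"offset":[0,0,-1.0],"yaw":0,"claw":0},
  ],
)

```text
time: 44.55
ee_pos: [0.6665, 0.0895, 0.2731]
tcp_rot: [180.0, 0.3, 180.0]
wrist_force: [-0.1, -0.5, -0.3]
opening: 0.0763
grasp_force: 0.0
```

```bash
python3 - <<'E'
from h import *
p,d=snap('top'); q,e=snap('side')
cv2.imwrite('pics/mid.png',cv2.convertScaleAbs(q[:,:,::-1],alpha=1.4))
print(get_obs()['ee_pos'])
for n,(P,c) in zip('ts',both(False)):
    for k in ('br1','br2'):
        r={'br1':((.38,.58),(.405,.55),(.035,.06)),'br2':((.38,.58),(.27,.40),(.035,.06))}[k]
        Q,_=reg(P,c,*r)
        if len(Q)>5: zt=np.percentile(Q[:,2],90);T=Q[Q[:,2]>zt-.006];print(n,k,len(T),zt.round(3),np.median(T,0).round(3),rect(T))
E
```

```text
[0.66594962 0.08938784 0.26979089]
t br1 311 0.051 [0.471 0.46  0.049] [470.  459.4  82.3  43.2   4.8]
t br2 267 0.052 [0.487 0.348 0.049] [487.7 347.5  39.3  78.9  85.2]
s br1 656 0.05 [0.482 0.454 0.048] [476.9 449.2  87.1  33.7  24.8]
s br2 899 0.05 [0.489 0.349 0.048] [489.5 347.8  42.2  83.7  86.2]
```

View pics/mid.png

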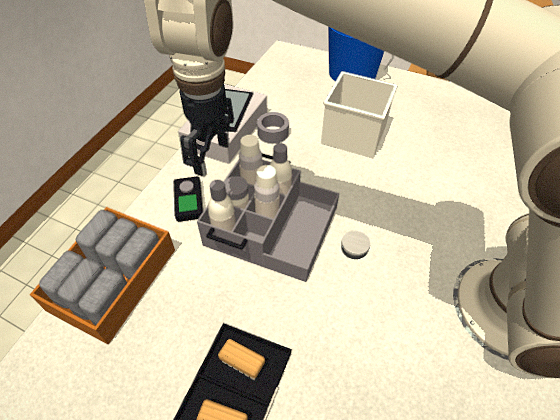

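Emit:
servo_tool(
  rows=[
    {"offset":[0.45,0.45,0],"yaw":0,"claw":0},
    {"offset":[0.9,0.9,0],"yaw":0,"claw":0},
    {"offset":[1,1,0],"yaw":0,"claw":0.25},
    {"offset":[1,1,0],"yaw":0,"claw":0.25},
  ],
)

```text
time: 45.15
ee_pos: [0.5652, 0.1899, 0.2697]
tcp_rot: [-180.0, -0.0, -179.9]
wrist_force: [-0.4, -0.6, 0.3]
opening: 0.0641
grasp_force: 0.0
```

Emit:
servo_tool(
  rows=[
    {"offset":[0.38,0.5,0.3],"yaw":0,"claw":0.25},
    {"offset":[0.77,1,0.6],"yaw":0,"claw":0.25},
    {"offset":[0.77,1,0.6],"yaw":0,"claw":0.25},
    {"offset":[0.77,1,0.6],"yaw":0,"claw":0.25},
  ],
)

```text
time: 45.65
ee_pos: [0.4893, 0.289, 0.2096]
tcp_rot: [-179.9, -0.0, -180.0]
wrist_force: [0.9, -0.6, 0.6]
opening: 0.0645
grasp_force: 0.0
```

Emit:
servo_tool(
  rows=[
    {"offset":[0,0.58,0.4],"yaw":0.025,"claw":0.25},
    {"offset":[0,0.58,0.68],"yaw":0.025,"claw":0.25},
    {"offset":[0,0.58,0.68],"yaw":0.025,"claw":0.25},
    {"offset":[0,0.58,0.68],"yaw":0.025,"claw":0.25},
    {"offset":[0,0.58,0.68],"yaw":0.025,"claw":0.25},
  ],
)

```text
time: 46.28
ee_pos: [0.49, 0.3469, 0.1444]
tcp_rot: [179.9, 0.1, 175.4]
wrist_force: [-0.2, -0.2, -0.7]
opening: 0.0641
grasp_force: 0.0
```

```bash
python3 - <<'E'
from h import *
q,e=snap('side')
P,c,_=cloud('side',q,e)
for r in (((.38,.58),(.405,.55),(.035,.06)),((.38,.58),(.27,.40),(.035,.06))):
    Q,_=reg(P,c,*r); zt=np.percentile(Q[:,2],90);T=Q[Q[:,2]>zt-.006];print(len(T),zt.round(3),np.median(T,0).round(3),rect(T))
E
```

```text
654 0.05 [0.482 0.454 0.048] [476.6 449.4  84.   33.8  23.5]
688 0.05 [0.478 0.348 0.048] [488.1 347.8  41.5  82.7  84.4]
```

Emit:
servo_tool(
  rows=[
    {"offset":[0,0,0.35],"yaw":0,"claw":0.25},
    {"offset":[0,0,0.7],"yaw":0,"claw":0.25},
    {"offset":[0,0,0.9],"yaw":0,"claw":0.25},
    {"offset":[0,0,1.0],"yaw":0,"claw":0.25},
    {"offset":[0,0,1.0],"yaw":0,"claw":0.25},
    {"offset":[0,0,1.0],"yaw":0,"claw":1},
    {"offset":[0,0,1.0],"yaw":0,"claw":1},
    {"offset":[0,0,1.0],"yaw":0,"claw":1},
    {"offset":[0,0,1.0],"yaw":0,"claw":1},
    {"offset":[0,0,1.0],"yaw":0,"claw":1},
    {"offset":[0,0,1.0],"yaw":0,"claw":1},
  ],
  squeeze=30,
)

```text
time: 47.7
ee_pos: [0.4895, 0.3478, 0.0437]
tcp_rot: [179.9, 0.1, 175.5]
wrist_force: [-0.6, 0.3, 6.1]
opening: 0.0414
grasp_force: 32.3
```

Emit:
servo_tool(
  rows=[
    {"offset":[0,0,-0.3],"yaw":0,"claw":1},
    {"offset":[0,0,-0.6],"yaw":0,"claw":1},
    {"offset":[0,0,-1],"yaw":-0.025,"claw":1},
    {"offset":[0,0,-1],"yaw":-0.025,"claw":1},
  ],
)

```text
time: 48.2
ee_pos: [0.4901, 0.3483, 0.1461]
tcp_rot: [179.8, 0.3, -180.0]
wrist_force: [0.0, -0.1, -1.1]
opening: 0.0415
grasp_force: 31.6
```

Emit:
servo_tool(
  rows=[
    {"offset":[0,-0.5,0],"yaw":0,"claw":1},
    {"offset":[0,-1,0],"yaw":0,"claw":1},
  ],
)

```text
time: 48.45
ee_pos: [0.4883, 0.2464, 0.1412]
tcp_rot: [-180.0, -0.1, -180.0]
wrist_force: [0.4, -0.4, -0.0]
opening: 0.0411
grasp_force: 31.5
```

Emit:
servo_tool(
  rows=[
    {"offset":[0,-0.5,0],"yaw":0,"claw":1},
    {"offset":[0,-1,0],"yaw":0,"claw":1},
  ],
)

```text
time: 48.7
ee_pos: [0.4883, 0.1458, 0.1415]
tcp_rot: [-180.0, -0.0, 180.0]
wrist_force: [1.1, -0.7, -0.5]
opening: 0.0413
grasp_force: 31.5
```

Emit:
servo_tool(
  rows=[
    {"offset":[0,-0.5,0],"yaw":0,"claw":1},
    {"offset":[0,-1,0],"yaw":0,"claw":1},
  ],
)

```text
time: 48.95
ee_pos: [0.4883, 0.0458, 0.1415]
tcp_rot: [-180.0, -0.0, 180.0]
wrist_force: [1.4, 0.5, -1.0]
opening: 0.0417
grasp_force: 31.5
```

Emit:
servo_tool(
  rows=[
    {"offset":[-0.1,-0.5,0],"yaw":-0.01,"claw":1},
    {"offset":[-0.125,-0.9,0],"yaw":-0.01,"claw":1},
    {"offset":[-0.125,-1,0],"yaw":-0.01,"claw":1},
    {"offset":[-0.125,-1,0],"yaw":-0.01,"claw":1},
    {"offset":[-0.125,-1,0],"yaw":-0.01,"claw":1},
  ],
)

```text
time: 49.58
ee_pos: [0.5012, -0.0517, 0.1421]
tcp_rot: [180.0, -0.0, -178.2]
wrist_force: [0.4, -0.5, -0.4]
opening: 0.0414
grasp_force: 31.5
```

Emit:
servo_tool(
  rows=[
    {"offset":[-0.01,0,0.3],"yaw":0,"claw":1},
    {"offset":[-0.01,0,0.6],"yaw":0,"claw":1},
    {"offset":[-0.01,0,0.8],"yaw":0,"claw":1},
    {"offset":[-0.01,0,0.9],"yaw":0,"claw":1},
    {"offset":[-0.01,0,0.95],"yaw":0,"claw":1},
    {"offset":[-0.01,0,0.98],"yaw":0,"claw":1},
    {"offset":[-0.01,0,0.98],"yaw":0,"claw":1},
    {"offset":[-0.01,0,0.98],"yaw":0,"claw":1},
  ],
)

```text
time: 50.58
ee_pos: [0.5026, -0.0527, 0.0448]
tcp_rot: [-180.0, 0.0, -178.2]
wrist_force: [-0.1, 0.7, -1.2]
opening: 0.0414
grasp_force: 31.5
```

Emit:
servo_tool(
  rows=[
    {"offset":[0,0,0],"yaw":0,"claw":0.25},
    {"offset":[0,0,0],"yaw":0,"claw":0.25},
    {"offset":[0,0,0],"yaw":0,"claw":0.25},
    {"offset":[0,0,0],"yaw":0,"claw":0.25},
    {"offset":[0,0,-0.3],"yaw":0.01,"claw":0.25},
    {"offset":[0,0,-0.7],"yaw":0.01,"claw":0.25},
    {"offset":[0,0,-1.0],"yaw":0.01,"claw":0.25},
    {"offset":[0,0,-1.0],"yaw":0.01,"claw":0.25},
  ],
)

```text
time: 51.58
ee_pos: [0.5035, -0.0527, 0.1467]
tcp_rot: [-180.0, 0.2, 180.0]
wrist_force: [0.3, 0.0, -0.4]
opening: 0.0641
grasp_force: 0.0
```

Emit:
servo_tool(
  rows=[
    {"offset":[0.15,0.5,0],"yaw":0,"claw":0.25},
    {"offset":[0.32,1,0],"yaw":0,"claw":0.25},
  ],
)

```text
time: 51.82
ee_pos: [0.4696, 0.0481, 0.1431]
tcp_rot: [-180.0, -0.1, 179.9]
wrist_force: [1.1, 0.7, 0.2]
opening: 0.0641
grasp_force: 0.0
```

Emit:
servo_tool(
  rows=[
    {"offset":[0,0.5,0],"yaw":0,"claw":0.25},
    {"offset":[0,1,0],"yaw":0,"claw":0.25},
  ],
)

```text
time: 52.08
ee_pos: [0.4697, 0.1488, 0.1433]
tcp_rot: [-180.0, -0.0, 180.0]
wrist_force: [0.0, -0.3, -0.4]
opening: 0.0642
grasp_force: 0.0
```

Emit:
servo_tool(
  rows=[
    {"offset":[0,0.5,0],"yaw":0,"claw":0.25},
    {"offset":[0,1,0],"yaw":0,"claw":0.25},
    {"offset":[0,1,0],"yaw":0,"claw":0.25},
  ],
)

```text
time: 52.45
ee_pos: [0.4695, 0.2499, 0.1426]
tcp_rot: [-180.0, -0.1, -179.8]
wrist_force: [-0.2, -0.9, 0.2]
opening: 0.0642
grasp_force: 0.0
```

```bash
python3 - <<'E'
from h import *
print(get_obs()['ee_pos'])
for n,(P,c) in zip('ts',both()):
  for r in (((.38,.58),(.39,.55),(.035,.06)),((.45,.55),(-.1,.01),(.035,.065))):
    Q,_=reg(P,c,*r)
    if len(Q)<6: continue
    zt=np.percentile(Q[:,2],80);T=Q[Q[:,2]>zt-.006];print(n,len(T),zt.round(3),np.median(T,0).round(3),rect(T))
E
```

```text
[0.46951152 0.24992046 0.14262668]
t 360 0.05 [ 0.499 -0.053  0.048] [503.  -50.1 134.7  65.3  26. ]
s 661 0.049 [0.482 0.453 0.048] [476.6 448.6  86.2  34.2  24.7]
s 256 0.051 [ 0.474 -0.053  0.049] [476.  -45.1  51.9 108.7   1.2]
```

Emit:
servo_tool(
  rows=[
    {"offset":[0,0.5,0],"yaw":0,"claw":0.25},
    {"offset":[0,1,0],"yaw":0,"claw":0.25},
  ],
)

```text
time: 52.8
ee_pos: [0.4709, 0.3469, 0.1442]
tcp_rot: [-180.0, 0.0, 179.8]
wrist_force: [1.6, 0.7, -0.3]
opening: 0.0641
grasp_force: 0.0
```

Emit:
servo_tool(
  rows=[
    {"offset":[0,0.5,0],"yaw":-0.027,"claw":0.25},
    {"offset":[0,1,0],"yaw":-0.027,"claw":0.25},
    {"offset":[0,1,0],"yaw":-0.027,"claw":0.25},
    {"offset":[0,1,0],"yaw":-0.027,"claw":0.25},
  ],
)

```text
time: 53.3
ee_pos: [0.4707, 0.4461, 0.1438]
tcp_rot: [-179.9, -0.0, -175.2]
wrist_force: [0.1, -1.1, 0.0]
opening: 0.0637
grasp_force: 0.0
```

```bash
python3 - <<'E'
from h import *
o=get_obs();print(o['ee_pos'],o['tcp_rot'])
p,d=snap('top');q,_=snap('side')
cv2.imwrite('pics/br1.png',np.vstack([cv2.resize(p[180:260,80:330],(750,240)),cv2.resize(q[300:420,100:350],(750,360))])[:,:,::-1])
E
```

```text
[0.4706601  0.4460981  0.14377529] [-1.79942772e+02 -4.44133738e-02 -1.75196841e+02]
```

View pics/br1.png

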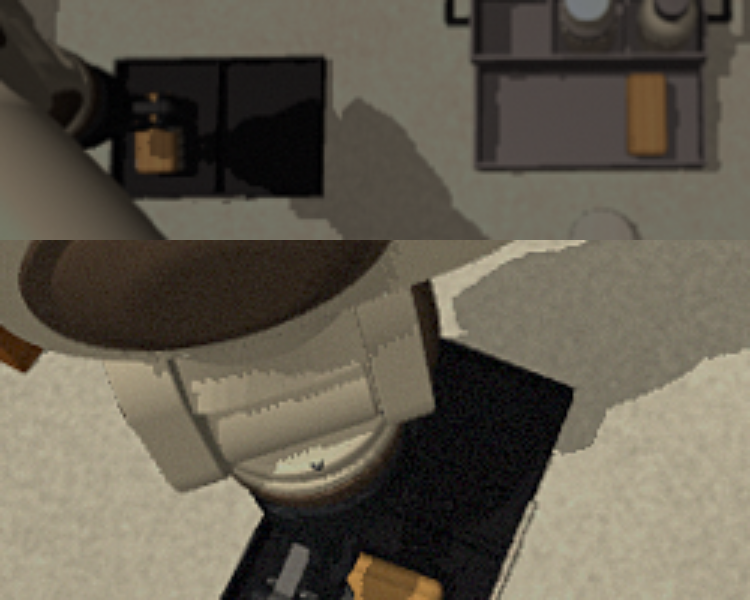

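Emit:
servo_tool(
  rows=[
    {"offset":[-0.01,0.135,0.2],"yaw":0,"claw":0.25},
    {"offset":[-0.01,0.135,0.5],"yaw":0,"claw":0.25},
    {"offset":[-0.01,0.135,0.8],"yaw":0,"claw":0.25},
    {"offset":[-0.01,0.135,1.0],"yaw":0,"claw":0.25},
    {"offset":[-0.01,0.135,1.0],"yaw":0,"claw":0.25},
    {"offset":[-0.01,0.135,1.0],"yaw":0,"claw":1},
    {"offset":[-0.01,0.135,1.0],"yaw":0,"claw":1},
    {"offset":[-0.01,0.135,1.0],"yaw":0,"claw":1},
    {"offset":[-0.01,0.135,1.0],"yaw":0,"claw":1},
    {"offset":[-0.01,0.135,1.0],"yaw":0,"claw":1},
    {"offset":[-0.01,0.135,1.0],"yaw":0,"claw":1},
  ],
)

```text
time: 54.78
ee_pos: [0.4708, 0.4615, 0.0458]
tcp_rot: [179.9, 0.1, -175.1]
wrist_force: [-0.3, 0.5, 5.6]
opening: 0.0415
grasp_force: 32.8
```

Emit:
servo_tool(
  rows=[
    {"offset":[0,0,-0.3],"yaw":0,"claw":1},
    {"offset":[0,0,-0.6],"yaw":0.027,"claw":1},
    {"offset":[0,0,-1],"yaw":0.027,"claw":1},
    {"offset":[0,0,-1],"yaw":0.027,"claw":1},
  ],
)

```text
time: 55.28
ee_pos: [0.4713, 0.462, 0.1483]
tcp_rot: [179.8, 0.2, -180.0]
wrist_force: [1.0, 1.0, -1.4]
opening: 0.0416
grasp_force: 32.1
```

Emit:
servo_tool(
  rows=[
    {"offset":[0,-0.5,0],"yaw":0,"claw":1},
    {"offset":[0,-1,0],"yaw":0,"claw":1},
  ],
)

```text
time: 55.52
ee_pos: [0.4696, 0.3598, 0.1429]
tcp_rot: [-179.9, -0.1, -179.9]
wrist_force: [0.1, 0.9, 0.6]
opening: 0.0415
grasp_force: 32.1
```

Emit:
servo_tool(
  rows=[
    {"offset":[0,-0.5,0],"yaw":0,"claw":1},
    {"offset":[0,-1,0],"yaw":0,"claw":1},
  ],
)

```text
time: 55.78
ee_pos: [0.4697, 0.2593, 0.1433]
tcp_rot: [-180.0, -0.0, -180.0]
wrist_force: [1.0, -1.2, -1.2]
opening: 0.0415
grasp_force: 32.1
```

Emit:
servo_tool(
  rows=[
    {"offset":[0,-0.5,0],"yaw":0,"claw":1},
    {"offset":[0,-1,0],"yaw":0,"claw":1},
  ],
)

```text
time: 56.02
ee_pos: [0.4696, 0.1593, 0.1434]
tcp_rot: [-180.0, -0.0, -180.0]
wrist_force: [0.4, -0.6, -0.3]
opening: 0.0415
grasp_force: 32.1
```

Emit:
servo_tool(
  rows=[
    {"offset":[-0.15,-0.5,0],"yaw":-0.01,"claw":1},
    {"offset":[-0.28,-0.9,0],"yaw":-0.01,"claw":1},
    {"offset":[-0.28,-0.95,0],"yaw":-0.01,"claw":1},
    {"offset":[-0.28,-0.95,0],"yaw":-0.01,"claw":1},
    {"offset":[-0.28,-0.95,0],"yaw":-0.01,"claw":1},
  ],
)

```text
time: 56.65
ee_pos: [0.4979, 0.0669, 0.144]
tcp_rot: [180.0, -0.0, -178.1]
wrist_force: [-0.8, -0.2, -0.1]
opening: 0.0413
grasp_force: 32.1
```

Emit:
servo_tool(
  rows=[
    {"offset":[0,0,0.3],"yaw":0,"claw":1},
    {"offset":[0,0,0.6],"yaw":0,"claw":1},
    {"offset":[0,0,0.8],"yaw":0,"claw":1},
    {"offset":[0,0,0.9],"yaw":0,"claw":1},
    {"offset":[0,0,0.95],"yaw":0,"claw":1},
    {"offset":[0,0,0.98],"yaw":0,"claw":1},
    {"offset":[0,0,0.98],"yaw":0,"claw":1},
    {"offset":[0,0,0.98],"yaw":0,"claw":1},
  ],
)

```text
time: 57.65
ee_pos: [0.4985, 0.066, 0.0468]
tcp_rot: [180.0, 0.0, -178.2]
wrist_force: [0.1, -0.2, -0.8]
opening: 0.0415
grasp_force: 32.1
```

Emit:
servo_tool(
  rows=[
    {"offset":[0,0,0],"yaw":0,"claw":0.25},
    {"offset":[0,0,0],"yaw":0,"claw":0.25},
    {"offset":[0,0,0],"yaw":0,"claw":0.25},
    {"offset":[0,0,0],"yaw":0,"claw":0.25},
    {"offset":[0,0,-0.3],"yaw":0.01,"claw":0.25},
    {"offset":[0,0,-0.7],"yaw":0.01,"claw":0.25},
    {"offset":[0,0,-1.0],"yaw":0.01,"claw":0.25},
    {"offset":[0,0,-1.0],"yaw":0.01,"claw":0.25},
  ],
)

```text
time: 58.65
ee_pos: [0.4994, 0.0661, 0.1488]
tcp_rot: [180.0, 0.2, -180.0]
wrist_force: [0.4, 0.1, -0.5]
opening: 0.064
grasp_force: 0.0
```

Emit:
servo_tool(
  rows=[
    {"offset":[0.5,0.5,-0.5],"yaw":0,"claw":0.25},
    {"offset":[1,1,-1],"yaw":0,"claw":0.25},
    {"offset":[1,1,-1],"yaw":0,"claw":0.25},
    {"offset":[1,1,-1],"yaw":0,"claw":0.25},
  ],
)

```text
time: 59.15
ee_pos: [0.3975, 0.1674, 0.2477]
tcp_rot: [179.9, 0.1, -179.8]
wrist_force: [0.5, 0.2, -0.0]
opening: 0.0644
grasp_force: 0.0
```

Emit:
servo_tool(
  rows=[
    {"offset":[0.5,1,0],"yaw":0,"claw":0.25},
    {"offset":[0.5,1,0],"yaw":0,"claw":0.25},
    {"offset":[0.5,1,0],"yaw":0,"claw":0.25},
    {"offset":[0.5,1,0],"yaw":0,"claw":0.25},
  ],
)

```text
time: 59.65
ee_pos: [0.3485, 0.2654, 0.245]
tcp_rot: [-179.9, -0.1, -180.0]
wrist_force: [-0.2, -0.3, -0.3]
opening: 0.0639
grasp_force: 0.0
```

```bash
python3 - <<'E'
from h import *
p,d=snap('top');q,_=snap('side')
cv2.imwrite('pics/end.png',cv2.convertScaleAbs(cv2.resize(p[135:285,190:460],(800,444),interpolation=cv2.INTER_CUBIC)[:,:,::-1],alpha=1.6))
C={'c2':(.5913,.0095),'c3':(.5938,-.0685),'c4':(.6667,.0899),'c6':(.6718,-.066)}
for n,(P,c) in zip('ts',both(False)):
    for k,(x,y) in C.items():
        Q,_=reg(P,c,(x-.04,x+.04),(y-.04,y+.04),(.17,.2)); zt=np.percentile(Q[:,2],90); T=Q[Q[:,2]>zt-.006]; r=rect(T); print(n,k,len(T),zt.round(3),r[:4],'d',r[:2]-np.array([x,y])*1000)
    for y in(.0665,-.0535):
        Q,_=reg(P,c,(.455,.545),(y-.035,y+.035),(.038,.053)); print(n,'brush',len(Q),np.median(Q,0).round(3),np.polyfit(Q[:,0],Q[:,2],1)[0].round(3),rect(Q))
    Q,_=reg(P,c,(.42,.57),(-.48,-.34),(.01,.2)); print(n,'bin max z',np.percentile(Q[:,2],[50,99]) if len(Q) else 0)
E
```

```text
t c2 174 0.189 [588.8   7.9  40.3  39. ] d [-2.5 -1.6]
t c3 101 0.192 [591.6 -69.8  27.8  30.8] d [-2.2 -1.3]
t c4 92 0.193 [665.   88.8  29.8  29.4] d [-1.7 -1.1]
t c6 145 0.189 [668.7 -66.7  37.8  39.1] d [-3.1 -0.7]
t brush 346 [0.495 0.065 0.048] 0.004 [497.   64.8  84.4  40.2   1.9]
t brush 357 [ 0.5   -0.052  0.048] 0.002 [500.7 -52.8  82.1  40.5   1.1]
t bin max z [0.07204441 0.14978479]
s c2 228 0.186 [591.6  10.1  41.   40. ] d [0.3 0.6]
s c3 123 0.19 [593.8 -68.8  30.9  30.6] d [ 0.  -0.3]
s c4 152 0.19 [665.5  89.7  30.   31.1] d [-1.2 -0.2]
s c6 190 0.187 [668.8 -67.   39.6  40.4] d [-3. -1.]
s brush 608 [0.498 0.07  0.048] 0.01 [500.   66.4  83.3  43.2   1.9]
s brush 402 [ 0.51  -0.044  0.048] 0.016 [505.1 -51.7  78.6  42.6   0. ]
s bin max z [0.13685367 0.14730159]
```

View pics/end.png

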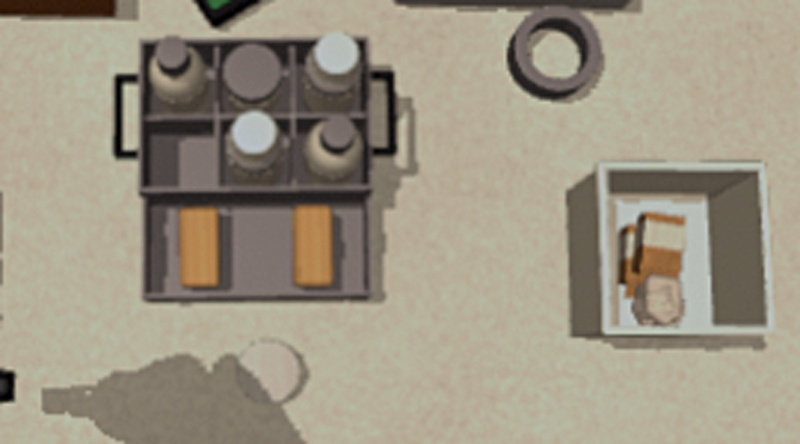

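The picture shows four bottles and cans standing in their cells at (173,60), (335,60), (254,135) and (336,140), and both brushes flat in the tray at (199,246) and (313,246). The three pieces of rubbish are in the bin around (655,265), and the tub, tin and tape roll haven't moved.

```bash
python3 -c "
from workcell import *
print(job_done())"
```

```text
the job is handed in; nothing more can be done
None
```

I handed the job in at about 60 s of the 210 s allowed. All three pieces of rubbish are in the bin, the four bottles and cans stand in cells 2, 3, 4 and 6, and both brushes lie flat in the tray, all confirmed in the last camera images; `job_done()` returned no verdict.

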